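# Fit battery packs behind a quarter-turn hatch

### The job

Open the instrument's battery hatch by turning both yellow quarter-turn fasteners back, set the cover aside and lay in the bay every battery pack of the colour shown by the disc on the white framed job plate, and none of the other colour. Then put the cover back fully home and turn both fasteners a quarter turn clockwise until they drop into their locked detents; leave the other things on the bench alone.

Things in the scene. Friction and masses are not known exactly. Their poses are not given: they have to be found in the camera images.
- instrument: Fixed grey housing lying face down, 190 (x) x 224 (y) x 60 mm high, yawed up to 0.25 rad; origin under its centre on the table. In its top, centred, is the battery bay: a well 130 (x) x 116 (y) mm, 44 mm deep (floor 16 mm above the table). A yellow quarter-turn fastener stands on top 88 mm from the centre along +y (left) and another along -y (right).
- seat (a point): Centre of the bay's mouth in the plane of the housing's top, 60 mm above the table; axes as the instrument's. The cover's origin lies here when it is home. Bay floor: 44 mm below.
- cover: Loose hatch cover, 200 to 330 g, on the bay at the start. White plate 150 (x) x 132 (y) x 6 mm; below it a black plug 122 x 108 x 6 mm that fits the bay's mouth with 4 mm play all round; on top a central upright grip fin, 60 (x) x 14 (y) x 28 mm high. Origin: centre of the plate's underside (fin 6 to 34 mm above it); home, it meets seat. Fits either way round (half a turn).
- fastener_left (a joint): Left yellow fastener, upright axis. 0 = locked at the start, 1.571 rad = open, growing anticlockwise seen from above; tab towards the housing's +x when open, -y when locked, there over the cover's edge (2 mm above it). An over-centre spring (0.1 N m) drops it into the detent at the nearer end: let go well past half way it snaps home, short of that it springs back. An unseated cover blocks it.
- fastener_left_grip (a point): Middle of that fastener's grip bar, on the turning axis, 90 mm above the table. Bar 40 mm long (along the tab), 12 mm thick, 79 to 101 mm above the table; tab 68 to 73 mm above the table, reaching 36 mm from the axis. Turns with the fastener: x points along the tab.
- fastener_right (a joint): Right yellow fastener, upright axis. 0 = locked at the start, 1.571 rad = open, growing anticlockwise seen from above; tab towards the housing's -x when open, +y when locked, there over the cover's edge (2 mm above it). An over-centre spring (0.1 N m) drops it into the detent at the nearer end: let go well past half way it snaps home, short of that it springs back. An unseated cover blocks it.
- fastener_right_grip (a point): Middle of that fastener's grip bar, on the turning axis, 90 mm above the table. Bar 40 mm long (along the tab), 12 mm thick, 79 to 101 mm above the table; tab 68 to 73 mm above the table, reaching 36 mm from the axis. Turns with the fastener: x points along the tab.
- green_pack1: Loose green battery pack, a block 30 (x) x 50 (y) x 30 mm with one black end band, 90 g; origin at its centre. May be absent. At the start it lies somewhere on the right half of the mat, its y axis roughly along the table's y.
- green_pack2: Loose green battery pack, a block 30 (x) x 50 (y) x 30 mm with one black end band, 90 g; origin at its centre. May be absent. At the start it lies somewhere on the right half of the mat, its y axis roughly along the table's y.
- green_pack3: Loose green battery pack, a block 30 (x) x 50 (y) x 30 mm with one black end band, 90 g; origin at its centre. May be absent. At the start it lies somewhere on the right half of the mat, its y axis roughly along the table's y.
- orange_pack1: Loose orange battery pack, a block 30 (x) x 50 (y) x 30 mm with one black end band, 90 g; origin at its centre. May be absent. At the start it lies somewhere on the right half of the mat, its y axis roughly along the table's y.
- orange_pack2: Loose orange battery pack, a block 30 (x) x 50 (y) x 30 mm with one black end band, 90 g; origin at its centre. May be absent. At the start it lies somewhere on the right half of the mat, its y axis roughly along the table's y.
- orange_pack3: Loose orange battery pack, a block 30 (x) x 50 (y) x 30 mm with one black end band, 90 g; origin at its centre. May be absent. At the start it lies somewhere on the right half of the mat, its y axis roughly along the table's y.
- job_plate: Fixed white plate with a black frame line, 90 x 90 x 4 mm, beyond the instrument; the colour disc lying on it tells which packs this job needs. Origin under its centre.
- spare_plate: Fixed cork plate, 90 x 90 x 4 mm, beyond the instrument; the disc lying on it is not in use.
- disc_green: Fixed green disc, 44 mm across, 12 mm thick, on the job plate or on the spare plate.
- disc_orange: Fixed orange disc, 44 mm across, 12 mm thick, on the other of the two plates.
- foam_pad: Fixed thin grey foam pad, 190 (x) x 170 (y) x 3 mm, left of the instrument: a free place to lay the cover. Origin under its centre.
- flashlight: Bystander: black flashlight standing on end, 36 mm across, 135 mm high.
- screwdriver: Bystander: red screwdriver lying on the mat beyond the packs; origin under its middle.
- solder_spool: Bystander: metal solder spool standing on its flange, 52 mm across, 42 mm high.
- module_board: Bystander: green circuit board with components, 50 x 70 mm, 12 mm high.
- pliers: Bystander: pliers with red and orange handles, about 135 mm long, 12 mm high; origin near the joint.
Mind the look-alikes: they are no part of the job. There is more than one size of the cover; the one meant has the size given above. What is shaped like the green_pack2 but pink is not meant.

How it is judged (in metres and radians):
On the way, in this order (a step that is already met when the one before it is completed fails the run):
1. both fasteners are turned back open (value of joint each of fastener_left, fastener_right above 1.37 rad), for 0.1 s.
2. the cover is taken off and away from the bay (horizontal distance between cover and seat above 0.15 m), for 0.1 s.
3. all packs of the job's colour lie in the bay, none of the other colour (((horizontal distance between disc_green and job_plate below 0.04 m and horizontal distance between each of green_pack1, green_pack2, green_pack3 and seat below 0.07 m and z of green_pack1 in the frame of seat between -0.04 and -0.014 m and z of green_pack2 in the frame of seat between -0.04 and -0.014 m and z of green_pack3 in the frame of seat between -0.04 and -0.014 m and horizontal distance between each of orange_pack1, orange_pack2, orange_pack3 and seat above 0.1 m) or (horizontal distance between disc_orange and job_plate below 0.04 m and horizontal distance between each of orange_pack1, orange_pack2, orange_pack3 and seat below 0.07 m and z of orange_pack1 in the frame of seat between -0.04 and -0.014 m and z of orange_pack2 in the frame of seat between -0.04 and -0.014 m and z of orange_pack3 in the frame of seat between -0.04 and -0.014 m and horizontal distance between each of green_pack1, green_pack2, green_pack3 and seat above 0.1 m))), for 0.2 s.
4. the cover is home on the bay again (horizontal distance between cover and seat below 0.009 m and z of cover in the frame of seat between -0.003 and 0.0025 m and angle between cover's own z axis and vertical below 0.04 rad), for 0.2 s.
At the end, for the whole second after the job is handed in: All packs of the job colour lie in the bay (within 70 mm of its centre, middle 4 to 30 mm above its floor), the others over 100 mm away; cover home (9 mm sideways, 2.5 mm in height, tilt under 0.04 rad); both fasteners within 0.1 rad of locked; all at rest (all of step 4 and ((horizontal distance between disc_green and job_plate below 0.04 m and horizontal distance between each of green_pack1, green_pack2, green_pack3 and seat below 0.07 m and z of green_pack1 in the frame of seat between -0.04 and -0.014 m and z of green_pack2 in the frame of seat between -0.04 and -0.014 m and z of green_pack3 in the frame of seat between -0.04 and -0.014 m and horizontal distance between each of orange_pack1, orange_pack2, orange_pack3 and seat above 0.1 m) or (horizontal distance between disc_orange and job_plate below 0.04 m and horizontal distance between each of orange_pack1, orange_pack2, orange_pack3 and seat below 0.07 m and z of orange_pack1 in the frame of seat between -0.04 and -0.014 m and z of orange_pack2 in the frame of seat between -0.04 and -0.014 m and z of orange_pack3 in the frame of seat between -0.04 and -0.014 m and horizontal distance between each of green_pack1, green_pack2, green_pack3 and seat above 0.1 m)) and value of joint each of fastener_left, fastener_right below 0.1 rad and linear speed of each of green_pack1, green_pack2, green_pack3, orange_pack1, orange_pack2, orange_pack3 below 0.03 m/s and linear speed of cover below 0.02 m/s); the robot touches nothing.
It fails at once if the flashlight is knocked more than 5 cm away or over (distance of flashlight from where it was at the start of the episode above 0.05 m or angle between flashlight's own z axis and vertical above 0.6 rad).
It fails at once if the screwdriver is knocked more than 5 cm away or over (distance of screwdriver from where it was at the start of the episode above 0.05 m).
It fails at once if the solder spool is knocked more than 5 cm away or over (distance of solder_spool from where it was at the start of the episode above 0.05 m or angle between solder_spool's own z axis and vertical above 0.6 rad).
It fails at once if the module board is knocked more than 5 cm away or over (distance of module_board from where it was at the start of the episode above 0.05 m or angle between module_board's own z axis and vertical above 0.6 rad).
It fails at once if the pliers is knocked more than 5 cm away or over (distance of pliers from where it was at the start of the episode above 0.05 m or angle between pliers's own z axis and vertical above 0.6 rad).
Of green_pack1, green_pack2, green_pack3 only 2 to 3 are there at a start; the rules pass over those that are not, and their reading is None.
Of orange_pack1, orange_pack2, orange_pack3 only 2 to 3 are there at a start; the rules pass over those that are not, and their reading is None.
At some moment in a run one of green_pack1, green_pack2, green_pack3, orange_pack1, orange_pack2, orange_pack3 may be knocked a few centimetres aside while the robot is not near it.
Once in a run the grip may slacken for a moment while it holds something.
It also fails if it takes over 210 s, if anything falls off the work surface, if the arm or the gripper's body presses on something with over 40 N, if the wrist force passes 120 N, or if a joint passes its speed limit or range.

### The arm

A 6-joint arm with a two-finger parallel gripper is mounted at the origin on the work surface. World frame = base frame: x ahead of the robot, y to its left, z up, the work surface at z = 0. Lengths are in mm, angles in degrees, forces in N, time in s.
With the tool pointing down it reaches from about 300 to 850 mm from the base axis. Payload 4.2 kg.
Tool frame: the origin (TCP) lies on the centre line of the jaws, within the pads' length; the fingertips stand 14 mm ahead of it and the grasp point (between the pads) lies 5 mm behind it (env.finger_overhang is the z of the fingertips in the tool frame, in mm); z points along the fingers, y is the line along which they close (so a half turn about z gives the same grasp; the last joint's range is limited). The gripper opens to 91 mm and grips with 3 to 60 N. Pads are 32 mm wide; open, the fingers measure 118 mm over their backs; the gripper's body (76 mm by 178 mm) begins 60 mm behind the grasp point.
Start: joints at [63.083, 18.312, 89.639, -0, 72.044, -1.146], TCP at [250.006, 517.821, 227.976] pointing down, gripper open.
Joint ranges: [-177.97, 177.97], [-48.28, 115.42], [12.27, 149.76], [-77.06, 257.06], [2.81, 150.46], [-146.56, 146.56]. Speed limits (degrees/s): [147.25, 147.25, 180, 180, 180, 180].

### API

Orientations are given as [roll, pitch, yaw] about the fixed x, y, z axes, in that order (R = Rz(yaw) Ry(pitch) Rx(roll)).
In Python, from workcell import sensors, viewer, env gives the robot as it stands. The module is installed in compiled form; this text tells all that it offers.
- The arm moves only by the tool step_arm, never from a script. Its argument "plan" is one flat list of numbers, 6 for each row, row after row: the shift along the tool's x, y, z in cm, then the turn, a rotation vector about the tool's x, y, z in rad. In form: [x, y, z, wx, wy, wz, x, y, z, wx, wy, wz, ...]. A call has 1 to 5 rows; each row shifts and turns the commanded pose from where the row before left it, along the tool's axes as they then stand; what a row does not reach is not made up. A row lasts 1/12 s, in which the tool goes at most 41.7 mm and 7.16 degrees, less where a joint would pass 70% of its speed; a pose out of reach is approached as far as the arm can. A call is refused whole if a number of a shift passes 4.17 or a number of a turn 0.125, either way. A call with a gripper value outside its range is refused whole. "hand" is the finger opening in cm, from 0 to 9.12, set as the call begins (left out, the last holds). The fingers move at their own pace and stop on an object; "newtons" is the grip in N (left out, the last holds). Time passes only in rows, so rows that do not move let the fingers close. It gives the time, the measured TCP pose, the force, the opening and the grip force at its end, in the units of the state.
- sensors.state(): the state, without advancing time (a new reading comes with each control period).
- viewer.grab_frame(name): name is "scene" or "side" or "wrist"; returns a dict with "img" (384x512x3 uint8, red, green, blue), "fx", "fy", "cx", "cy" (pixels), "k1" (the pictures are not rectified: a ray, as slopes to the right and down, at radius r is drawn at 1 + k1 r^2 times it, then the intrinsics apply), "position" and "attitude" of the camera in the world. Camera axes: x right, y down, z forward; pixel columns grow to the right and rows downward; lengths in mm; the calibration is good to about 2 mm. A picture is of the moment at which its call begins. There is no depth.
- env.job_done(): hands the job in; it is judged then, once.
Trained networks look in a picture, given as the dict that the camera call returned (one of the last four; its "shot" number tells which), for a name from the list of things; names that differ only in an ending like _2 or _b are one class to them, and where a whole thing is asked for, a point or a joint stands for the part that bears it (a point fixed in the world has none). Each returns a list of dicts, best first, with "score" (0 to 1); they miss things now and then, are a little off and sometimes report something else, mostly with a low value. They report only what shows in the picture. A call takes as long as a camera call. They do not tell look-alikes from the thing itself.
- viewer.boxes_of(name, picture): "location" ([column, row] in pixels, amid what is visible of it).
- viewer.pinpoint(name, picture): "location" ([column, row] in pixels: a listed point, or the origin of a listed thing).
The state is a dict: "time_s": time; "qpos": joint angles; "qvel": joint speeds; "effort": joint torques, N m; "ee_pos": TCP position; "ee_rot": TCP orientation; "force": force on the tool from outside, world axes, zero at the start; "torque": the same for the moment, N m; "gripper_width": finger opening in mm; "gripper_force": force on a finger pad.
Only numpy, scipy, OpenCV 4.12 (cv2) and the standard library are available. Lean on these libraries where they do the work, as an engineer would, in place of code of your own. Each camera call takes 0.05 s, during which the arm holds its last target. There are 200 camera calls.

## Working session

There is one attempt and no reset: what is moved stays moved. The work goes in short steps, Python scripts to look and compute and a tool call to move; the robot and the scene stay as the last step left them, time stands still between calls to the robot, and variables do not carry over. Pictures are saved under pics/ and viewed, at most 14 in all, crops included, and the job is handed in when it is done.

Besides the shell and the picture viewer there is one more tool, called after "Call:" as name(argument=value, ...), one argument or row to a line, values as JSON. step_arm: Moves the arm, as the interface text tells. Its arguments: {"type":"object","properties":{"plan":{"type":"array","items":{"type":"number"}},"hand":{"type":"number"},"newtons":{"type":"number"}},"required":["plan"]}

```bash
mkdir -p pics
cat > h.py <<'E'
import numpy as np, cv2
from scipy.spatial.transform import Rotation as R
from workcell import sensors, viewer, env
def rot(a): 
    a=np.array(a)
    return a if a.shape==(3,3) else (R.from_euler('xyz',a,degrees=True).as_matrix() if a.size==3 else R.from_quat(a).as_matrix())
def ray(p,px):
    d=np.array([(px[0]-p['cx'])/p['fx'],(px[1]-p['cy'])/p['fy']]); u=d.copy()
    for _ in range(20): u=d/(1+p['k1']*(u@u))
    return rot(p['attitude'])@np.array([u[0],u[1],1])
def at(p,px,z):
    v=ray(p,px); o=np.array(p['position'],float); return o+v*(z-o[2])/v[2]
def proj(p,X):
    c=rot(p['attitude']).T@(np.array(X,float)-p['position']); u=c[:2]/c[2]; u=u*(1+p['k1']*(u@u))
    return u*[p['fx'],p['fy']]+[p['cx'],p['cy']]
def save(p,n,crop=None,s=1):
    i=p['img'][:,:,::-1]
    if crop: i=i[crop[1]:crop[3],crop[0]:crop[2]]
    cv2.imwrite('pics/'+n+'.png',cv2.resize(i,None,fx=s,fy=s,interpolation=cv2.INTER_CUBIC))
E
python3 - <<'E'
from h import *
s=sensors.state(); print(s)
for n in ['scene','side','wrist']:
    p=viewer.grab_frame(n); save(p,n,s=1.5)
    print(n,{k:v for k,v in p.items() if k!='img'})
    if n=='wrist': continue
    for t,z in [('cover',60),('fastener_left_grip',90),('fastener_right_grip',90),('seat',60),('green_pack1',15),('orange_pack1',15),('disc_green',8),('disc_orange',8),('job_plate',0),('foam_pad',0),('flashlight',0),('screwdriver',0),('solder_spool',0),('module_board',0),('pliers',0)]:
        for d in viewer.pinpoint(t,p)[:5]:
            if d['score']>.2: print(t,round(d['score'],2),np.round(d['location']),np.round(at(p,d['location'],z)))
E
```

```text
{'time_s': 0.0, 'qpos': array([ 6.30833792e+01,  1.83503861e+01,  8.97060688e+01,  8.28039525e-04,
        7.20438446e+01, -1.14576858e+00]), 'qvel': array([-0.1073529 ,  0.01591981, -0.06697009, -0.14864483,  0.04075741,
        0.05810985]), 'effort': array([-2.85108035e-03, -4.12466955e+01, -2.31970721e+01,  7.23766373e-02,
        4.60231828e-02, -1.67241042e-04]), 'ee_pos': array([249.7709032 , 517.38486016, 227.1351279 ]), 'ee_rot': array([-1.79899736e+02, -2.79270122e-03,  1.54228889e+02]), 'force': array([-0.20848351, -0.2412747 ,  0.25924156]), 'torque': array([0.01102416, 0.03190844, 0.0479607 ]), 'gripper_force': 0.0, 'gripper_width': 91.11671568027458}
scene {'fx': 399.42412705914927, 'fy': 399.42412705914927, 'cx': 249.22933699009755, 'cy': 194.94712720791503, 'k1': -0.10294330692263182, 'position': array([1231.79529861,  517.61453894,  818.97063355]), 'attitude': array([-129.48561595,    1.02431839,  121.82746268]), 'shot': 1}
cover 0.81 [370. 182.] [212. 312.  60.]
cover 0.57 [242. 205.] [507.  26.  60.]
fastener_left_grip 0.6 [147. 259.] [822. -47.  90.]
fastener_left
[... 2344 characters left out ...]
   -0.]
foam_pad 0.88 [236. 154.] [461. 344.   0.]
foam_pad 0.33 [355. 179.] [813. 171.   0.]
flashlight 0.74 [268. 132.] [583. 469.   0.]
flashlight 0.45 [266. 374.] [ 473. -365.    0.]
screwdriver 0.66 [365. 303.] [ 703. -242.    0.]
solder_spool 0.85 [196. 176.] [328. 243.   0.]
solder_spool 0.54 [292. 164.] [635. 266.   0.]
module_board 0.74 [290. 164.] [628. 268.   0.]
pliers 0.83 [216. 264.] [ 383. -101.    0.]
wrist {'fx': 342.81155440600804, 'fy': 342.81155440600804, 'cx': 255.267452186434, 'cy': 194.78169640529237, 'k1': -0.08413865622379875, 'position': array([182.84263397, 551.08800321, 384.70502158]), 'attitude': array([1.64647986e+02, 1.61794785e-02, 6.42002811e+01]), 'shot': 3}
```

View pics/scene.png

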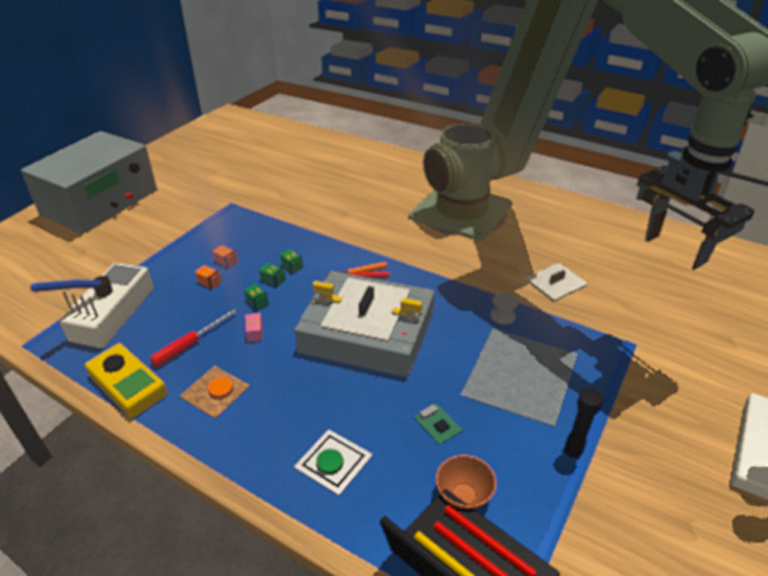

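View pics/side.png

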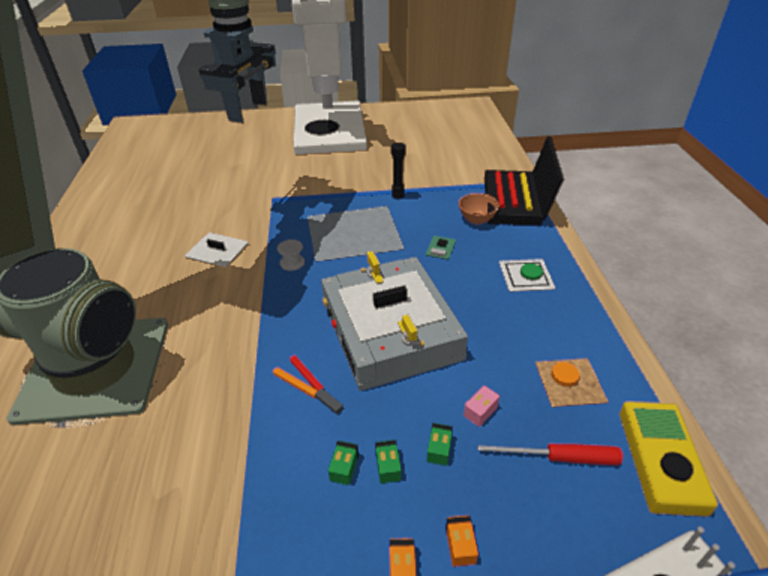

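The scene and side pictures show the following:
- **Job plate:** the green disc lies on the white framed plate (side px 354,179), so I need the green packs.
- **Green packs (side px):** (228,306), (256,303) and (290,295). The pink block at (322,270) is a look-alike, and orange is at (268,378) and (306,360).
- **Cover:** I want the one on the instrument (side px 262,200). The small plate at (143,164) is a look-alike.

Next I move the wrist over the instrument.

Call:
step_arm(
  plan=[-3.14,-2.33,0,0,0,0,-3.14,-2.33,0,0,0,0,-3.14,-2.33,0,0,0,0,-3.14,-2.33,0,0,0,0,-3.14,-2.33,0,0,0,0],
)

```text
time_s: 2.07
ee_pos: [341.1, 343.1, 228.0]
ee_rot: [180.0, 0.0, 154.3]
force: [1.1, -0.5, -0.6]
gripper_width: 91.1
gripper_force: 0.0
```

Call:
step_arm(
  plan=[-3.14,-2.33,0,0,0,0,-3.14,-2.33,0,0,0,0,-3.14,-2.33,0,0,0,0,-3.14,-2.33,0,0,0,0,-3.14,-2.33,0,0,0,0],
)

```text
time_s: 2.48
ee_pos: [432.0, 169.7, 228.3]
ee_rot: [180.0, 0.0, 154.2]
force: [1.1, -0.0, 1.0]
gripper_width: 90.9
gripper_force: 0.0
```

Call:
step_arm(
  plan=[-3.14,-2.33,0,0,0,0,-3.14,-2.33,0,0,0,0,-3.14,-2.33,0,0,0,0,-3.14,-2.33,0,0,0,0,0,0,0,0,0,0.111],
)

```text
time_s: 2.9
ee_pos: [507.0, 27.4, 228.0]
ee_rot: [-179.9, 0.2, 147.5]
force: [0.6, 0.6, 1.3]
gripper_width: 91.3
gripper_force: 0.0
```

Call:
step_arm(
  plan=[0,0,0,0,0,0.111,0,0,0,0,0,0.111,0,0,0,0,0,0.111,0,0,0,0,0,0.111,0,0,0,0,0,0.111],
)

```text
time_s: 3.32
ee_pos: [504.1, 32.8, 228.0]
ee_rot: [180.0, -0.0, 115.7]
force: [0.7, 0.8, -0.6]
gripper_width: 91.1
gripper_force: 0.0
```

Call:
step_arm(
  plan=[0,0,0,0,0,0.111,0,0,0,0,0,0.111,0,0,0,0,0,0,0,0,0,0,0,0],
)

```text
time_s: 3.65
ee_pos: [504.0, 32.9, 228.0]
ee_rot: [180.0, -0.0, 103.5]
force: [0.2, -0.3, -0.3]
gripper_width: 91.1
gripper_force: 0.0
```

Run:
```python
from h import *
s=sensors.state(); print(s['time_s'],s['ee_pos'],s['ee_rot'],s['qpos'])
p=viewer.grab_frame('wrist'); save(p,'w1',s=1.5)
print(p['position'],p['attitude'])
for t,z in [('cover',60),('fastener_left_grip',90),('fastener_right_grip',90),('seat',60),('instrument',0)]:
    for d in viewer.pinpoint(t,p)[:3]: print(t,round(d['score'],2),np.round(d['location']),np.round(at(p,d['location'],z)))
```

```text
3.65 [504.03935895  32.91257637 227.97973512] [ 1.79994024e+02 -4.87735203e-04  1.03512164e+02] [ 2.43036163e+00  1.20080604e+01  9.84721432e+01  1.73709659e-03
  6.95140259e+01 -1.10824107e+01]
[486.6983427  106.35673801 384.724429  ] [1.64629918e+02 1.34859030e-02 1.34842973e+01]
cover 0.92 [260. 183.] [509.  32.  60.]
fastener_left_grip 0.79 [256.  82.] [484. 121.  90.]
```

View pics/w1.png

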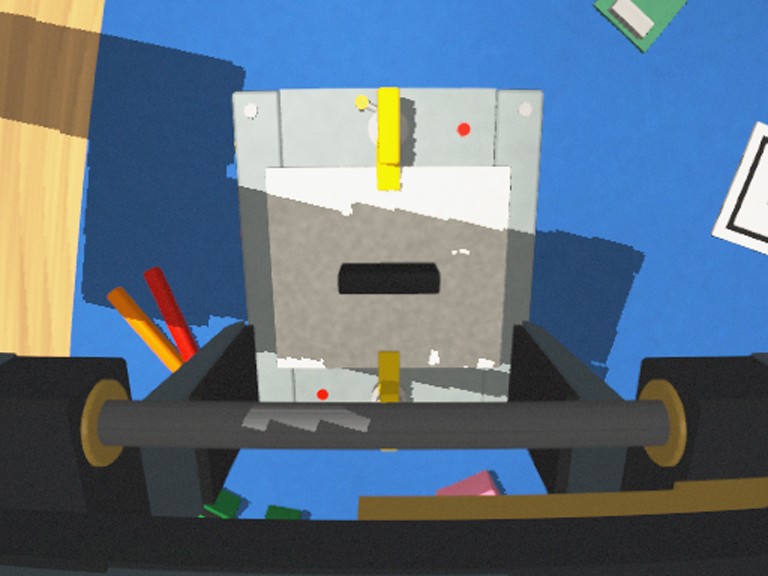

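The wrist view shows the instrument square to the tool at yaw 13.5. The left bar is at px (259,84) at half scale and the fin is at (259,185). I'll pin the centre from several features.

Run:
```python
from h import *
p=viewer.grab_frame('wrist'); th=np.radians(13.5); A=np.array([[np.cos(th),-np.sin(th)],[np.sin(th),np.cos(th)]])
for n,px,z,l in [('cornL',(233,90),60,(-95,112)),('cornR',(542,90),60,(95,112)),('bar far',(389,88),101,(0,108)),('bar near',(389,163),101,(0,68)),('tab end',(389,190),73,(0,52)),('plateL',(265,167),66,(-75,66)),('plateR',(510,167),66,(75,66)),('plBL',(275,367),66,(-75,-66)),('fin near L',(338,293),94,(-30,-7)),('fin near R',(440,293),94,(30,-7)),('fin far',(389,263),94,(0,7))]:
    w=at(p,np.array(px)/1.5,z)[:2]; print(n,np.round(w,1),'center',np.round(w-A@l,1))
```

```text
cornL [390.3 121.6] center [508.9  34.8]
cornR [571.5 164.7] center [505.3  33.6]
bar far [482.3 138.9] center [507.5  33.8]
bar near [491.3 101.4] center [507.2  35.3]
tab end [495.5  85.5] center [507.6  35. ]
plateL [419.   81.4] center [507.4  34.7]
plateR [564.  115.9] center [506.5  34.2]
plBL [448.4 -46.5] center [505.9  35.2]
fin near L [479.7  22.1] center [507.3  35.9]
fin near R [538.   35.9] center [507.2  35.7]
fin far [504.6  46.5] center [506.3  39.7]
```

Call:
step_arm(
  plan=[2.97,0.34,0,0,0,0,2.97,0,0,0,0,0,2.97,0,0,0,0,0,0,0,3.5,0,0,0,0,0,3.5,0,0,0],
  hand=5,
)

```text
time_s: 4.42
ee_pos: [488.2, 122.3, 159.1]
ee_rot: [179.6, -0.0, 103.5]
force: [-0.7, 0.3, -1.0]
gripper_width: 60.8
gripper_force: 0.0
```

Call:
step_arm(
  plan=[0,0,3.0,0,0,0,0,0,2.0,0,0,0,0,0,1.5,0,0,0,0,0,0.3,0,0,0,0,0,0,0,0,0],
)

```text
time_s: 4.83
ee_pos: [486.3, 120.3, 89.2]
ee_rot: [-179.9, -0.0, 103.4]
force: [0.2, 0.1, 1.0]
gripper_width: 49.9
gripper_force: 0.0
```

Call:
step_arm(
  plan=[0,0,0,0,0,0,0,0,0,0,0,0,0,0,0,0,0,0,0,0,0,0,0,0,0,0,0,0,0,0],
  hand=0,
  newtons=25,
)

```text
time_s: 5.25
ee_pos: [487.1, 120.5, 90.6]
ee_rot: [179.9, -0.0, 103.3]
force: [-0.0, 0.1, 0.1]
gripper_width: 19.5
gripper_force: 0.0
```

Call:
step_arm(
  plan=[0,0,0,0,0,0,0,0,0,0,0,0,0,0,0,0,0,0,0,0,0,0,0,0,0,0,0,0,0,0],
)

```text
time_s: 5.67
ee_pos: [486.0, 120.2, 90.3]
ee_rot: [-179.9, 0.0, 103.4]
force: [-3.7, 0.4, 5.3]
gripper_width: 11.5
gripper_force: 25.0
```

Call:
step_arm(
  plan=[0,0,0,0,0,-0.1,0,0,0,0,0,-0.1,0,0,0,0,0,-0.1,0,0,0,0,0,-0.1,0,0,0,0,0,-0.1],
)

```text
time_s: 6.08
ee_pos: [485.7, 120.0, 90.2]
ee_rot: [-179.9, -0.1, 132.2]
force: [-3.9, -1.3, 7.0]
gripper_width: 11.7
gripper_force: 25.0
```

Call:
step_arm(
  plan=[0,0,0,0,0,-0.11,0,0,0,0,0,-0.11,0,0,0,0,0,-0.11,0,0,0,0,0,-0.11,0,0,0,0,0,-0.11],
)

```text
time_s: 6.5
ee_pos: [485.5, 119.7, 90.2]
ee_rot: [-179.9, -0.1, 163.8]
force: [-4.1, -1.9, 7.7]
gripper_width: 11.9
gripper_force: 25.0
```

Call:
step_arm(
  plan=[0,0,0,0,0,-0.11,0,0,0,0,0,-0.11,0,0,0,0,0,-0.11,0,0,0,0,0,-0.11,0,0,0,0,0,-0.08],
)

```text
time_s: 6.92
ee_pos: [486.4, 119.6, 89.9]
ee_rot: [-179.9, -0.1, -166.4]
force: [-2.6, -3.8, 2.1]
gripper_width: 11.6
gripper_force: 25.0
```

Call:
step_arm(
  plan=[0,0,0,0,0,0,0,0,0,0,0,0,0,0,0,0,0,0,0,0,-2.0,0,0,0,0,0,-3.0,0,0,0],
  hand=5,
)

```text
time_s: 7.33
ee_pos: [484.9, 120.2, 138.0]
ee_rot: [180.0, -0.4, -166.8]
force: [1.1, 0.7, 0.4]
gripper_width: 42.4
gripper_force: 0.0
```

Call:
step_arm(
  plan=[0,-3.52,0,0,0,0,0,-3.52,0,0,0,0,0,-3.52,0,0,0,0,0,-3.52,0,0,0,0,0,-3.52,0,0,0,0],
)

```text
time_s: 7.75
ee_pos: [527.8, -52.3, 140.1]
ee_rot: [180.0, 0.1, -166.8]
force: [0.5, -0.8, 0.2]
gripper_width: 50.0
gripper_force: 0.0
```

Call:
step_arm(
  plan=[0,0,0,0,0,0.12,0,0,0,0,0,0.12,0,0,0,0,0,0.12,0,0,0,0,0,0.12,0,0,0,0,0,0.12],
)

```text
time_s: 8.17
ee_pos: [527.5, -50.9, 139.8]
ee_rot: [180.0, 0.0, 158.5]
force: [1.0, 0.2, -0.7]
gripper_width: 49.9
gripper_force: 0.0
```

Call:
step_arm(
  plan=[0,0,0,0,0,0.12,0,0,0,0,0,0.12,0,0,0,0,0,0.12,0,0,0,0,0,0.12,0,0,0,0,0,0.12],
)

```text
time_s: 8.58
ee_pos: [527.5, -50.7, 139.8]
ee_rot: [180.0, 0.0, 124.1]
force: [0.4, -1.1, -0.5]
gripper_width: 49.9
gripper_force: 0.0
```

Call:
step_arm(
  plan=[0,0,0,0,0,0.12,0,0,0,0,0,0.12,0,0,0,0,0,0.12,0,0,0,0,0,0,0,0,0,0,0,0],
)

```text
time_s: 9.0
ee_pos: [527.5, -50.8, 139.9]
ee_rot: [180.0, -0.0, 104.0]
force: [-0.1, -0.5, 0.1]
gripper_width: 50.0
gripper_force: 0.0
```

Run:
```python
from h import *
s=sensors.state(); print(s['time_s'],s['ee_pos'],s['ee_rot'],s['qpos'])
p=viewer.grab_frame('wrist'); save(p,'w2',s=1.2)
```

```text
9.0 [527.48651812 -50.79119199 139.89520204] [ 1.79978467e+02 -3.67493680e-03  1.04048004e+02] [-6.75021088e+00  1.84953990e+01  1.03106309e+02  1.30134151e-02
  5.83794671e+01 -2.08050352e+01]
```

View pics/w2.png

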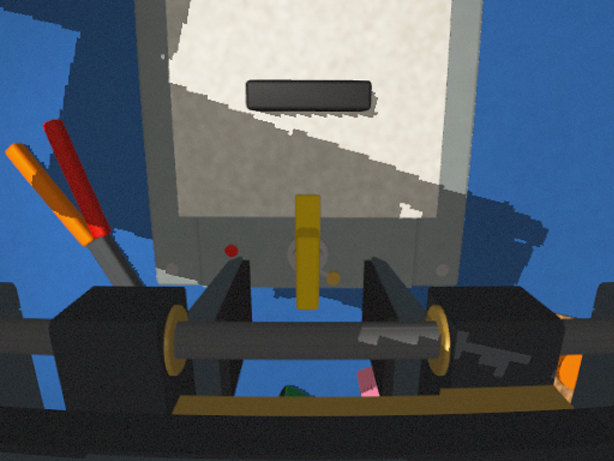

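The wrist view shows the right bar centred between the fingers (px 257,210 at full scale). I descend, grip and turn it.

Call:
step_arm(
  plan=[0,0,2.5,0,0,0,0,0,2.0,0,0,0,0,0,0.4,0,0,0,0,0,0,0,0,0,0,0,0,0,0,0],
)

```text
time_s: 9.47
ee_pos: [527.8, -50.9, 91.4]
ee_rot: [180.0, 0.0, 104.0]
force: [-0.8, -0.4, 0.3]
gripper_width: 49.9
gripper_force: 0.0
```

Call:
step_arm(
  plan=[0,0,0,0,0,0,0,0,0,0,0,0,0,0,0,0,0,0,0,0,0,0,0,0,0,0,0,0,0,0],
  hand=0,
)

```text
time_s: 9.88
ee_pos: [527.5, -50.9, 91.4]
ee_rot: [180.0, 0.0, 103.9]
force: [-0.6, 0.6, -0.3]
gripper_width: 19.8
gripper_force: 0.0
```

Call:
step_arm(
  plan=[0,0,0,0,0,0,0,0,0,0,0,0,0,0,0,0,0,0,0,0,0,0,0,0,0,0,0,0,0,0],
)

```text
time_s: 10.3
ee_pos: [527.8, -50.8, 91.2]
ee_rot: [179.9, 0.0, 103.9]
force: [1.2, 1.4, 1.3]
gripper_width: 11.7
gripper_force: 25.0
```

Call:
step_arm(
  plan=[0,0,0,0,0,-0.11,0,0,0,0,0,-0.11,0,0,0,0,0,-0.11,0,0,0,0,0,-0.11,0,0,0,0,0,-0.11],
)

```text
time_s: 10.72
ee_pos: [527.5, -50.9, 91.2]
ee_rot: [180.0, 0.0, 135.7]
force: [0.7, -0.0, 3.1]
gripper_width: 11.8
gripper_force: 25.0
```

Call:
step_arm(
  plan=[0,0,0,0,0,-0.11,0,0,0,0,0,-0.11,0,0,0,0,0,-0.11,0,0,0,0,0,-0.11,0,0,0,0,0,-0.11],
)

```text
time_s: 11.13
ee_pos: [527.3, -51.2, 91.2]
ee_rot: [-180.0, 0.0, 167.3]
force: [0.1, -0.1, 2.8]
gripper_width: 11.8
gripper_force: 25.0
```

Call:
step_arm(
  plan=[0,0,0,0,0,-0.11,0,0,0,0,0,-0.11,0,0,0,0,0,-0.11,0,0,0,0,0,-0.11,0,0,0,0,0,-0.02],
)

```text
time_s: 11.55
ee_pos: [527.4, -51.4, 91.2]
ee_rot: [-179.9, -0.0, -166.5]
force: [0.3, -2.5, 2.1]
gripper_width: 11.9
gripper_force: 25.0
```

Call:
step_arm(
  plan=[0,0,0,0,0,0,0,0,0,0,0,0,0,0,0,0,0,0,0,0,-2.0,0,0,0,0,0,-3.0,0,0,0],
  hand=5,
)

```text
time_s: 11.97
ee_pos: [524.8, -50.4, 138.6]
ee_rot: [179.8, -0.4, -166.8]
force: [0.2, 0.1, -0.8]
gripper_width: 42.3
gripper_force: 0.0
```

Call:
step_arm(
  plan=[0,2.93,0,0,0,0,0,2.93,0,0,0,0,0,2.94,0,0,0,0,0,0,0,0,0,0,0,0,0,0,0,0],
)

```text
time_s: 12.38
ee_pos: [506.5, 35.9, 140.8]
ee_rot: [180.0, -0.0, -166.6]
force: [-0.3, -0.6, 0.4]
gripper_width: 50.1
gripper_force: 0.0
```

Run:
```python
from h import *
s=sensors.state(); print(s['time_s'],s['ee_pos'],s['ee_rot'],s['qpos'])
p=viewer.grab_frame('wrist'); a=p['img']; q=viewer.grab_frame('side'); b=q['img'][120:300,150:400]
b=cv2.resize(b,None,fx=384/180,fy=384/180)
cv2.imwrite('pics/w3.png',cv2.resize(np.hstack([a,b])[:,:,::-1],(790,int(384*790/(512+b.shape[1])))))
```

```text
12.3833 [506.47966492  35.86406193 140.83271168] [ 1.79993315e+02 -3.20893079e-02 -1.66590974e+02] [ 2.75217222e+00  1.66258500e+01  1.05799109e+02  7.52859382e-04
  5.76078135e+01 -1.00657255e+02]
```

View pics/w3.png

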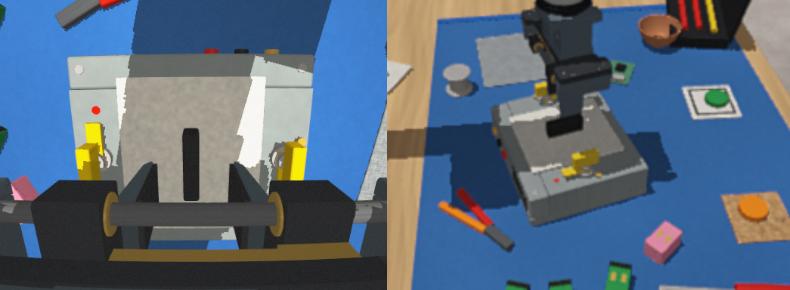

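Call:
step_arm(
  plan=[0,0,2.5,0,0,0,0,0,2.0,0,0,0,0,0,1.0,0,0,0,0,0,0.3,0,0,0,0,0,0,0,0,0],
)

```text
time_s: 12.9
ee_pos: [506.9, 34.2, 82.3]
ee_rot: [180.0, -0.1, -166.8]
force: [0.2, -1.1, -0.1]
gripper_width: 50.0
gripper_force: 0.0
```

Call:
step_arm(
  plan=[0,0,0,0,0,0,0,0,0,0,0,0,0,0,0,0,0,0,0,0,0,0,0,0,0,0,0,0,0,0],
  hand=0,
  newtons=45,
)

```text
time_s: 13.32
ee_pos: [507.3, 34.8, 83.5]
ee_rot: [-180.0, 0.1, -166.7]
force: [1.3, -0.1, -0.1]
gripper_width: 19.5
gripper_force: 0.0
```

Call:
step_arm(
  plan=[0,0,0,0,0,0,0,0,0,0,0,0,0,0,0,0,0,0,0,0,-0.5,0,0,0,0,0,-1.0,0,0,0],
)

```text
time_s: 13.73
ee_pos: [505.5, 34.8, 97.0]
ee_rot: [179.9, -0.2, -166.7]
force: [-0.3, 0.1, -3.1]
gripper_width: 13.6
gripper_force: 45.0
```

Call:
step_arm(
  plan=[0,0,-1.5,0,0,0,0,0,-2,0,0,0,0,0,-2,0,0,0,0,0,-2,0,0,0,0,0,-2,0,0,0],
)

```text
time_s: 14.15
ee_pos: [506.6, 34.9, 194.2]
ee_rot: [180.0, -0.0, -166.7]
force: [0.3, -0.7, -1.7]
gripper_width: 14.0
gripper_force: 45.0
```

Call:
step_arm(
  plan=[-0.32,2.5,0,0,0,0,-0.32,2.8,0,0,0,0,-0.32,2.8,0,0,0,0,-0.32,2.8,0,0,0,0,-0.32,2.8,0,0,0,0],
)

```text
time_s: 14.57
ee_pos: [490.4, 172.9, 193.4]
ee_rot: [180.0, -0.0, -166.7]
force: [0.8, 0.2, -3.8]
gripper_width: 13.6
gripper_force: 45.0
```

Call:
step_arm(
  plan=[-0.32,2.8,0,0,0,0,-0.32,2.8,0,0,0,0,-0.32,2.8,0,0,0,0,0,2.8,0,0,0,0,0,2.8,0,0,0,0],
)

```text
time_s: 14.98
ee_pos: [467.5, 311.5, 193.2]
ee_rot: [-180.0, -0.0, -166.7]
force: [0.2, 0.0, -2.7]
gripper_width: 13.9
gripper_force: 45.0
```

Call:
step_arm(
  plan=[0,2.8,0,0,0,0,0,0,2.5,0,0,0,0,0,3,0,0,0,0,0,3,0,0,0,0,0,3,0,0,0],
)

```text
time_s: 15.4
ee_pos: [461.4, 337.8, 77.3]
ee_rot: [180.0, 0.0, -166.7]
force: [0.6, -0.4, -3.8]
gripper_width: 13.8
gripper_force: 45.0
```

Call:
step_arm(
  plan=[0,0,2.3,0,0,0,0,0,1,0,0,0,0,0,0.5,0,0,0,0,0,0.3,0,0,0,0,0,0,0,0,0],
)

```text
time_s: 15.82
ee_pos: [462.4, 337.9, 37.7]
ee_rot: [180.0, 0.1, -166.7]
force: [0.3, -0.3, -3.0]
gripper_width: 13.8
gripper_force: 45.0
```

Call:
step_arm(
  plan=[0,0,0.4,0,0,0,0,0,0.1,0,0,0,0,0,0,0,0,0,0,0,0,0,0,0,0,0,0,0,0,0],
)

```text
time_s: 16.23
ee_pos: [462.0, 337.6, 32.4]
ee_rot: [180.0, 0.0, -166.7]
force: [0.9, 0.4, -3.2]
gripper_width: 13.9
gripper_force: 45.0
```

Call:
step_arm(
  plan=[0,0,0,0,0,0,0,0,0,0,0,0,0,0,0,0,0,0,0,0,0,0,0,0,0,0,-3,0,0,0],
  hand=5,
)

```text
time_s: 16.65
ee_pos: [458.7, 335.3, 57.8]
ee_rot: [-179.8, -0.6, -166.7]
force: [0.2, -0.4, -0.2]
gripper_width: 44.3
gripper_force: 0.0
```

Call:
step_arm(
  plan=[0,0,-4,0,0,0,0,0,-4,0,0,0,0,0,-4,0,0,0,0,0,-4,0,0,0,0,0,-2,0,0,0],
)

```text
time_s: 17.07
ee_pos: [463.2, 338.5, 247.8]
ee_rot: [179.8, 0.5, -166.7]
force: [0.7, 0.6, -0.5]
gripper_width: 50.1
gripper_force: 0.0
```

Call:
step_arm(
  plan=[0.79,-3.87,0,0,0,0,0.79,-3.87,0,0,0,0,0.79,-3.87,0,0,0,0,0.79,-3.87,0,0,0,0,0.79,-3.87,0,0,0,0],
)

```text
time_s: 17.48
ee_pos: [467.5, 138.5, 242.2]
ee_rot: [-180.0, 0.0, -166.6]
force: [1.0, -0.3, 0.3]
gripper_width: 50.3
gripper_force: 0.0
```

Call:
step_arm(
  plan=[0.79,-3.87,0,0,0,0,0.79,-3.87,0,0,0,0,0.79,-3.87,0,0,0,0,0.79,-3.87,0,0,0,0,0.79,-3.87,0,0,0,0],
)

```text
time_s: 17.9
ee_pos: [473.6, -59.2, 242.3]
ee_rot: [-180.0, 0.1, -166.7]
force: [1.0, -0.2, 0.0]
gripper_width: 50.1
gripper_force: 0.0
```

Call:
step_arm(
  plan=[0.79,-3.87,0,0,0,0,0.79,-3.87,0,0,0,0,0.79,-3.87,0,0,0,0,0.79,-3.87,0,0,0,0,0,0,0,0,0,0.12],
)

```text
time_s: 18.32
ee_pos: [478.9, -221.7, 241.9]
ee_rot: [-179.8, 0.0, -173.9]
force: [1.2, 0.3, 0.4]
gripper_width: 49.9
gripper_force: 0.0
```

Call:
step_arm(
  plan=[0,0,0,0,0,0.12,0,0,0,0,0,0.12,0,0,0,0,0,0.12,0,0,0,0,0,0.12,0,0,0,0,0,0.12],
)

```text
time_s: 18.73
ee_pos: [478.7, -215.3, 242.0]
ee_rot: [180.0, 0.0, 151.7]
force: [-0.1, 0.3, -0.9]
gripper_width: 50.0
gripper_force: 0.0
```

Call:
step_arm(
  plan=[0,0,0,0,0,0.12,0,0,0,0,0,0.12,0,0,0,0,0,0.12,0,0,0,0,0,0.12,0,0,0,0,0,0.12],
)

```text
time_s: 19.15
ee_pos: [478.7, -215.2, 242.0]
ee_rot: [180.0, 0.0, 117.3]
force: [-0.1, -0.0, 0.4]
gripper_width: 50.1
gripper_force: 0.0
```

Call:
step_arm(
  plan=[0,0,0,0,0,0.12,0,0,0,0,0,0.12,0,0,0,0,0,0.12,0,0,0,0,0,0.12,0,0,0,0,0,0],
)

```text
time_s: 19.57
ee_pos: [478.8, -215.2, 242.0]
ee_rot: [180.0, 0.0, 90.1]
force: [-0.8, -0.8, 0.2]
gripper_width: 49.9
gripper_force: 0.0
```

Run:
```python
from h import *
s=sensors.state(); print(s['time_s'],s['ee_pos'],s['ee_rot'],s['qpos'])
p=viewer.grab_frame('wrist'); save(p,'w4',s=1.5)
for n,q in [('w',p),('s',viewer.grab_frame('side'))]:
  for t in ['green_pack1']:
    for d in viewer.pinpoint(t,q)[:5]: print(n,t,round(d['score'],2),np.round(d['location']),np.round(at(q,d['location'],15)))
```

```text
19.5667 [ 478.79873195 -215.19732329  242.03186923] [1.79984553e+02 1.27638103e-04 9.00647419e+01] [-2.54609689e+01  1.32698647e+01  9.46974557e+01  6.87687435e-03
  7.20186858e+01 -2.55278330e+01]
w green_pack1 0.98 [391. 122.] [ 630. -161.   15.]
w green_pack1 0.75 [291. 157.] [ 519. -201.   15.]
w green_pack1 0.66 [251. 187.] [ 474. -236.   15.]
w green_pack1 0.6 [196. 184.] [ 410. -232.   15.]
s green_pack1 0.87 [323. 269.] [ 630. -155.   15.]
s green_pack1 0.82 [231. 306.] [ 414. -225.   15.]
s green_pack1 0.78 [277. 293.] [ 517. -205.   15.]
s green_pack1 0.63 [256. 306.] [ 468. -231.   15.]
s green_pack1 0.39 [379. 253.] [ 776. -124.   15.]
```

View pics/w4.png

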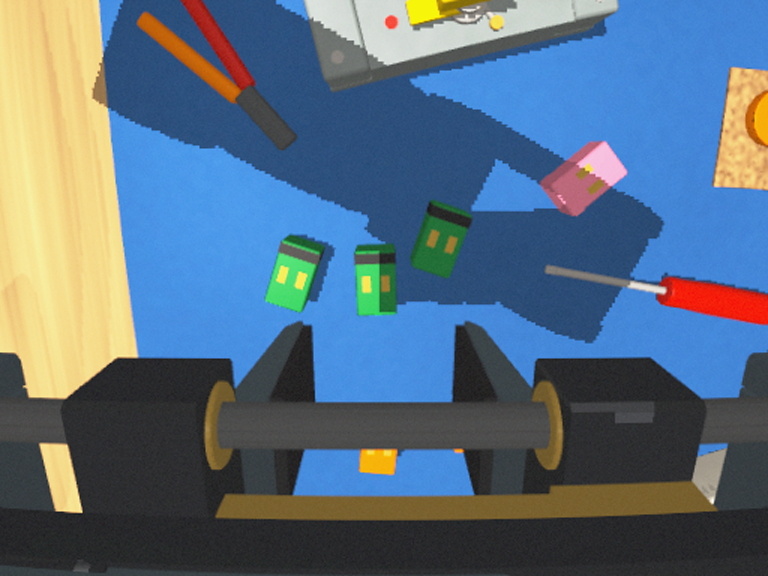

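The wrist view shows the three green packs at px (197,182), (251,187) and (295,160), with pink at (390,118) and the screwdriver at (420,190). The right-hand green pack has been knocked from x=543 to x=519. I fit their silhouettes next.

```bash
cat >> h.py <<'E'
from scipy.optimize import minimize
def fit(p,x,y,zc=15,yaw=0,dbg=False):
    I=p['img'].astype(int); r,g,b=I[...,0],I[...,1],I[...,2]
    m=(b<1.25*np.maximum(r,g)).astype(np.uint8)
    c=proj(p,[x,y,zc]).astype(int); w=np.zeros_like(m); cv2.circle(w,tuple(int(v) for v in c),38,1,-1)
    n,L=cv2.connectedComponents(m*w); l=L[c[1],c[0]]; m=(L==l).astype(np.uint8)
    K=np.array([[sx*15,sy*25,sz*15] for sx in(-1,1) for sy in(-1,1) for sz in(-1,1)])
    def hull(q):
        Rz=R.from_euler('z',q[2],degrees=True).as_matrix()
        P=np.array([proj(p,Rz@k+[q[0],q[1],zc]) for k in K],np.float32)
        h=np.zeros_like(m); cv2.fillConvexPoly(h,np.round(cv2.convexHull(P)*16).astype(np.int32),1,shift=4); return h
    def cost(q):
        h=hull(q); return 1-(h&m).sum()/(h|m).sum()
    best=None
    for y0 in (-15,0,15):
        r=minimize(cost,[x,y,yaw+y0],method='Nelder-Mead',options=dict(initial_simplex=[[x,y,yaw+y0],[x+6,y,yaw+y0],[x,y+6,yaw+y0],[x,y,yaw+y0+10]]))
        if best is None or r.fun<best.fun: best=r
    return np.round(best.x,1),round(1-best.fun,2)
E
python3 - <<'E'
from h import *
p=viewer.grab_frame('wrist')
for x,y in [(410,-232),(470,-236),(519,-202)]: print(fit(p,x,y))
E
```

```text
(array([ 411. , -229.2,  -20.5]), np.float64(0.95))
(array([ 473.3, -234.8,    2.7]), np.float64(0.93))
(array([ 521.2, -202.2,  -19.1]), np.float64(0.95))
```

Call:
step_arm(
  plan=[0.9,2.2,0,0,0,0,0.87,2.2,0,0,0,0,0,0,0,0,0,0.111,0,0,0,0,0,0.111,0,0,0,0,0,0.111],
  hand=4.2,
)

```text
time_s: 20.23
ee_pos: [523.1, -197.1, 241.7]
ee_rot: [-180.0, -0.0, 70.9]
force: [0.2, 0.5, -0.3]
gripper_width: 42.0
gripper_force: 0.0
```

Call:
step_arm(
  plan=[0,0,4,0,0,0,0,0,4,0,0,0,0,0,4,0,0,0,0,0,4,0,0,0,0,0,0,0,0,0],
)

```text
time_s: 20.65
ee_pos: [517.5, -195.3, 74.9]
ee_rot: [-179.1, -0.0, 71.2]
force: [-1.6, 0.2, -0.7]
gripper_width: 42.1
gripper_force: 0.0
```

Run:
```python
from h import *
s=sensors.state(); print(s['time_s'],s['ee_pos'],s['ee_rot'])
p=viewer.grab_frame('wrist'); save(p,'w5')
```

```text
20.65 [ 517.52516222 -195.2972261    74.9363686 ] [-1.79110410e+02 -4.78908455e-02  7.11635111e+01]
```

View pics/w5.png

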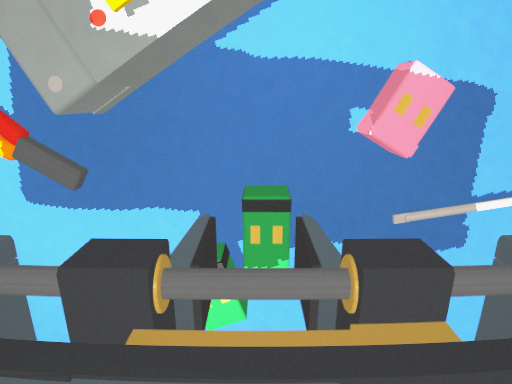

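The pack sits centred and aligned between the fingers (px 266,230), so I descend.

Call:
step_arm(
  plan=[0,0,2.5,0,0,0,0,0,2,0,0,0,0,0,1.2,0,0,0,0,0,0.7,0,0,0,0,0,0,0,0,0],
)

```text
time_s: 21.12
ee_pos: [523.7, -197.8, 18.9]
ee_rot: [179.9, -0.0, 71.1]
force: [-0.1, 0.3, 0.7]
gripper_width: 42.1
gripper_force: 0.0
```

Call:
step_arm(
  plan=[0,0,0,0,0,0,0,0,0,0,0,0,0,0,0,0,0,0,0,0,0,0,0,0,0,0,0,0,0,0],
  hand=0,
  newtons=25,
)

```text
time_s: 21.53
ee_pos: [524.0, -197.9, 19.7]
ee_rot: [179.8, 0.0, 71.1]
force: [0.3, 0.1, 6.9]
gripper_width: 29.8
gripper_force: 25.0
```

Call:
step_arm(
  plan=[0,0,-2,0,0,0,0,0,-3,0,0,0,0,0,-3,0,0,0,0,0,-3,0,0,0,0,0,-2.5,0,0,0],
)

```text
time_s: 21.95
ee_pos: [523.0, -197.5, 155.5]
ee_rot: [179.9, -0.0, 71.1]
force: [-0.0, -0.4, -0.9]
gripper_width: 29.6
gripper_force: 25.0
```

Call:
step_arm(
  plan=[0,0,0,0,0,0,0,0,0,0,0,0],
)

```text
time_s: 22.12
ee_pos: [523.4, -197.6, 154.5]
ee_rot: [179.8, 0.0, 71.1]
force: [-0.6, 0.9, -2.1]
gripper_width: 29.8
gripper_force: 25.0
```

Call:
step_arm(
  plan=[3.49,-0.9,0,0,0,0,3.49,-0.9,0,0,0,0,3.49,-0.9,0,0,0,0,3.49,-0.9,0,0,0,0,3.49,-0.9,0,0,0,0],
)

```text
time_s: 22.53
ee_pos: [535.3, -16.1, 151.0]
ee_rot: [-179.8, 0.1, 71.1]
force: [1.2, 0.2, -0.7]
gripper_width: 29.6
gripper_force: 25.0
```

Call:
step_arm(
  plan=[3.48,-0.89,0,0,0,0,0,0,0,0,0,-0.113,0,0,0,0,0,-0.113,0,0,0,0,0,-0.113,0,0,0,0,0,-0.113],
)

```text
time_s: 22.95
ee_pos: [538.2, 18.5, 150.9]
ee_rot: [-179.8, -0.0, 97.4]
force: [0.6, 0.4, -1.0]
gripper_width: 30.0
gripper_force: 25.0
```

Call:
step_arm(
  plan=[0,0,0,0,0,-0.113,0,0,2.5,0,0,0,0,0,2.5,0,0,0,0,0,0,0,0,0,0,0,0,0,0,0],
)

```text
time_s: 23.37
ee_pos: [537.6, 18.1, 100.8]
ee_rot: [-179.7, -0.1, 103.5]
force: [0.5, 0.6, -0.9]
gripper_width: 29.7
gripper_force: 25.0
```

Run:
```python
from h import *
s=sensors.state(); print(s['time_s'],s['ee_pos'],s['ee_rot'])
p=viewer.grab_frame('wrist'); save(p,'w6')
```

```text
23.3667 [537.63610722  18.05123333 100.80244588] [-1.79663763e+02 -8.04941513e-02  1.03464557e+02]
```

View pics/w6.png

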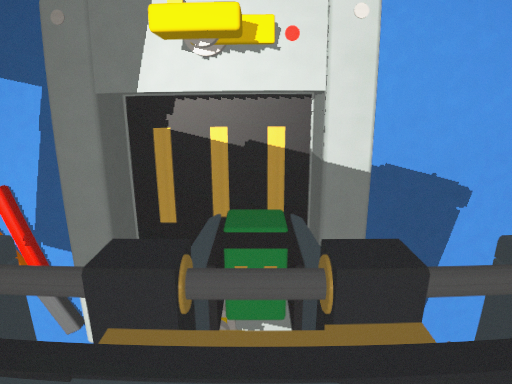

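The pack hangs over the bay's right part, clear of the walls (bay edges at px col 125–310). I lower and release it.

Call:
step_arm(
  plan=[0,0,2,0,0,0,0,0,2,0,0,0,0,0,1.3,0,0,0,0,0,0.7,0,0,0,0,0,0.3,0,0,0],
)

```text
time_s: 23.83
ee_pos: [539.8, 18.1, 39.9]
ee_rot: [180.0, -0.0, 103.5]
force: [-1.2, -0.5, -1.2]
gripper_width: 29.8
gripper_force: 25.0
```

Call:
step_arm(
  plan=[0,0,0,0,0,0,0,0,0,0,0,0,0,0,0,0,0,0],
)

```text
time_s: 24.08
ee_pos: [540.5, 18.1, 41.1]
ee_rot: [179.9, 0.0, 103.5]
force: [0.5, 0.2, -1.5]
gripper_width: 30.0
gripper_force: 25.0
```

Call:
step_arm(
  plan=[0,0,0,0,0,0,0,0,0,0,0,0,0,0,0,0,0,0,0,0,0,0,0,0],
  hand=3.6,
)

```text
time_s: 24.42
ee_pos: [539.8, 18.1, 40.3]
ee_rot: [180.0, 0.0, 103.5]
force: [0.2, -0.8, 1.0]
gripper_width: 35.8
gripper_force: 0.0
```

Call:
step_arm(
  plan=[0,0,-2,0,0,0,0,0,-3,0,0,0,0,0,-3,0,0,0,0,0,-3.5,0,0,0,0,0,-3.5,0,0,0],
)

```text
time_s: 24.83
ee_pos: [539.1, 18.1, 191.3]
ee_rot: [-180.0, -0.0, 103.5]
force: [0.9, -0.2, 0.9]
gripper_width: 35.9
gripper_force: 0.0
```

Call:
step_arm(
  plan=[-2.96,-2.58,0,0,0,0,-2.96,-2.58,0,0,0,0,-2.96,-2.58,0,0,0,0,-2.96,-2.58,0,0,0,0,-2.96,-2.58,0,0,0,0],
)

```text
time_s: 25.25
ee_pos: [447.5, -157.1, 190.2]
ee_rot: [180.0, 0.0, 103.5]
force: [1.3, 0.1, -1.0]
gripper_width: 35.6
gripper_force: 0.0
```

Call:
step_arm(
  plan=[-2.96,-2.58,0,0,0,0,-2.96,-2.58,0,0,0,0,0,0,0,0,0,0.119,0,0,0,0,0,0.119,0,0,0,0,0,0.119],
)

```text
time_s: 25.67
ee_pos: [411.6, -226.4, 190.0]
ee_rot: [180.0, -0.0, 82.5]
force: [-0.4, -0.0, -0.6]
gripper_width: 35.9
gripper_force: 0.0
```

Call:
step_arm(
  plan=[0,0,0,0,0,0.119,0,0,0,0,0,0.119,0,0,0,0,0,0,0,0,0,0,0,0],
  hand=4.2,
)

```text
time_s: 26.0
ee_pos: [412.1, -225.4, 190.0]
ee_rot: [180.0, -0.0, 69.5]
force: [0.3, 0.3, 0.0]
gripper_width: 42.0
gripper_force: 0.0
```

Run:
```python
from h import *
s=sensors.state(); print(s['time_s'],s['ee_pos'],s['ee_rot'])
p=viewer.grab_frame('wrist')
for x,y,w in [(411,-229,-20),(473,-235,0)]: print(fit(p,x,y,yaw=w))
q=viewer.grab_frame('side'); print(fit(q,411,-229,yaw=-20),fit(q,473,-235))
```

```text
26.0 [ 412.128566   -225.44155953  189.98931446] [ 1.79996037e+02 -4.36306482e-03  6.95484559e+01]
(array([ 410.8, -228.6,  -20.5]), np.float64(0.96))
(array([ 473.1, -234.3,    3.3]), np.float64(0.95))
(array([ 409.5, -229.2,  -14.2]), np.float64(0.87)) (array([ 471.9, -233.6,    2.1]), np.float64(0.9))
```

Call:
step_arm(
  plan=[0,0,4,0,0,0,0,0,4,0,0,0,0,0,3,0,0,0,0,0,2.5,0,0,0,0,0,1.5,0,0,0],
)

```text
time_s: 26.52
ee_pos: [410.8, -224.6, 37.4]
ee_rot: [-179.8, -0.0, 69.5]
force: [-0.1, -0.2, 1.2]
gripper_width: 41.8
gripper_force: 0.0
```

Call:
step_arm(
  plan=[0,0,1.2,0,0,0,0,0,0.8,0,0,0,0,0,0.1,0,0,0,0,0,0,0,0,0,0,0,0,0,0,0],
)

```text
time_s: 26.93
ee_pos: [412.8, -225.8, 19.6]
ee_rot: [179.9, 0.0, 69.4]
force: [-0.5, 0.1, -0.8]
gripper_width: 42.1
gripper_force: 0.0
```

Call:
step_arm(
  plan=[0,0,0,0,0,0,0,0,0,0,0,0,0,0,0,0,0,0,0,0,0,0,0,0,0,0,0,0,0,0],
  hand=0,
)

```text
time_s: 27.35
ee_pos: [412.7, -225.7, 19.7]
ee_rot: [179.9, 0.0, 69.4]
force: [0.3, 0.5, 5.2]
gripper_width: 29.9
gripper_force: 25.0
```

Call:
step_arm(
  plan=[0,0,-2,0,0,0,0,0,-3,0,0,0,0,0,-3,0,0,0,0,0,-3,0,0,0,0,0,-2.5,0,0,0],
)

```text
time_s: 27.77
ee_pos: [412.2, -225.5, 155.8]
ee_rot: [179.9, 0.0, 69.4]
force: [0.8, 0.4, -0.4]
gripper_width: 29.5
gripper_force: 25.0
```

Call:
step_arm(
  plan=[0,0,0,0,0,0,0,0,0,0,0,0],
)

```text
time_s: 27.93
ee_pos: [412.6, -225.7, 154.8]
ee_rot: [179.8, 0.0, 69.4]
force: [0.1, 0.6, -0.9]
gripper_width: 30.0
gripper_force: 25.0
```

Call:
step_arm(
  plan=[3.45,-0.18,0,0,0,0,3.45,-0.18,0,0,0,0,3.45,-0.18,0,0,0,0,3.45,-0.18,0,0,0,0,3.45,-0.18,0,0,0,0],
)

```text
time_s: 28.35
ee_pos: [463.3, -59.2, 151.9]
ee_rot: [-179.8, 0.0, 69.3]
force: [1.0, -0.0, -1.2]
gripper_width: 29.5
gripper_force: 25.0
```

Call:
step_arm(
  plan=[3.45,-0.18,0,0,0,0,3.45,-0.15,0,0,0,0,0,0,0,0,0,-0.119,0,0,0,0,0,-0.119,0,0,0,0,0,-0.119],
)

```text
time_s: 28.77
ee_pos: [484.4, 5.8, 151.6]
ee_rot: [-179.7, -0.0, 90.3]
force: [-0.2, -0.6, -0.8]
gripper_width: 29.6
gripper_force: 25.0
```

Call:
step_arm(
  plan=[0,0,0,0,0,-0.119,0,0,0,0,0,-0.119,0,0,2.5,0,0,0,0,0,2.5,0,0,0,0,0,0,0,0,0],
)

```text
time_s: 29.18
ee_pos: [480.9, 4.9, 98.5]
ee_rot: [-179.3, -0.2, 103.5]
force: [-1.0, -0.2, -1.1]
gripper_width: 30.1
gripper_force: 25.0
```

Call:
step_arm(
  plan=[0,0,0,0,0,0,0,0,0,0,0,0],
)

```text
time_s: 29.35
ee_pos: [485.8, 4.9, 103.8]
ee_rot: [-180.0, -0.0, 103.5]
force: [0.9, -0.3, -1.1]
gripper_width: 30.0
gripper_force: 25.0
```

Run:
```python
from h import *
s=sensors.state(); print(s['time_s'],s['ee_pos'],s['ee_rot'],s['gripper_width'])
p=viewer.grab_frame('wrist'); save(p,'w7')
```

```text
29.35 [485.80843274   4.86303726 103.83804364] [-1.79961545e+02 -1.68012811e-02  1.03460041e+02] 29.991561556274668
```

View pics/w7.png

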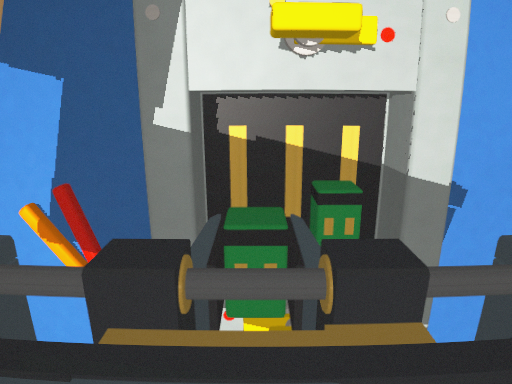

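The first pack lies in the bay at the right (px 335,215), and the held one is clear of it at the left. I lower it.

Call:
step_arm(
  plan=[0,0,2,0,0,0,0,0,2,0,0,0,0,0,1.3,0,0,0,0,0,0.8,0,0,0,0,0,0.3,0,0,0],
)

```text
time_s: 29.82
ee_pos: [485.8, 4.9, 39.7]
ee_rot: [-180.0, -0.0, 103.5]
force: [-0.4, 0.9, -0.7]
gripper_width: 30.0
gripper_force: 25.0
```

Call:
step_arm(
  plan=[0,0,0,0,0,0,0,0,0,0,0,0,0,0,0,0,0,0],
)

```text
time_s: 30.07
ee_pos: [486.6, 4.9, 40.9]
ee_rot: [179.9, 0.0, 103.5]
force: [-0.1, -0.2, -1.5]
gripper_width: 30.2
gripper_force: 25.0
```

Call:
step_arm(
  plan=[0,0,0,0,0,0,0,0,0,0,0,0,0,0,0,0,0,0,0,0,0,0,0,0],
  hand=3.6,
)

```text
time_s: 30.4
ee_pos: [486.0, 4.9, 40.3]
ee_rot: [180.0, 0.0, 103.5]
force: [-0.5, 0.3, 0.1]
gripper_width: 35.8
gripper_force: 0.0
```

Call:
step_arm(
  plan=[0,0,-2,0,0,0,0,0,-3,0,0,0,0,0,-3,0,0,0,0,0,-3.5,0,0,0,0,0,-3.5,0,0,0],
)

```text
time_s: 30.82
ee_pos: [485.2, 4.9, 191.3]
ee_rot: [-180.0, -0.0, 103.5]
force: [0.5, 0.2, -0.5]
gripper_width: 36.2
gripper_force: 0.0
```

Call:
step_arm(
  plan=[-3.83,-1.135,0,0,0,0,-3.83,-1.135,0,0,0,0,-3.83,-1.135,0,0,0,0,-3.83,-1.135,0,0,0,0,-3.83,-1.135,0,0,0,0],
)

```text
time_s: 31.23
ee_pos: [474.7, -196.2, 190.2]
ee_rot: [180.0, 0.0, 103.5]
force: [0.9, -0.7, 0.6]
gripper_width: 36.0
gripper_force: 0.0
```

Call:
step_arm(
  plan=[-3.83,-1.135,0,0,0,0,0,0,0,0,0,0.0915,0,0,0,0,0,0.0915,0,0,0,0,0,0,0,0,0,0,0,0],
  hand=4.5,
)

```text
time_s: 31.65
ee_pos: [472.9, -234.5, 189.8]
ee_rot: [-180.0, -0.0, 93.1]
force: [0.8, -0.3, 0.0]
gripper_width: 44.9
gripper_force: 0.0
```

Run:
```python
from h import *
s=sensors.state(); print(s['time_s'],s['ee_pos'],s['ee_rot'])
p=viewer.grab_frame('wrist'); print(fit(p,473,-234))
q=viewer.grab_frame('side'); print(fit(q,473,-234))
```

```text
31.65 [ 472.86425358 -234.49936011  189.84238524] [-1.79987620e+02 -1.32637602e-02  9.30998577e+01]
(array([ 473.1, -234.7,    2.9]), np.float64(0.95))
(array([ 472.6, -233.5,   -0.6]), np.float64(0.9))
```

Call:
step_arm(
  plan=[0,0,4,0,0,0,0,0,4,0,0,0,0,0,3,0,0,0,0,0,2.5,0,0,0,0,0,1.5,0,0,0],
)

```text
time_s: 32.17
ee_pos: [471.6, -233.0, 37.2]
ee_rot: [-179.8, -0.1, 93.1]
force: [-0.3, 0.7, 1.3]
gripper_width: 45.1
gripper_force: 0.0
```

Call:
step_arm(
  plan=[0,0,1.2,0,0,0,0,0,0.8,0,0,0,0,0,0.1,0,0,0,0,0,0,0,0,0,0,0,0,0,0,0],
)

```text
time_s: 32.58
ee_pos: [473.7, -234.6, 19.7]
ee_rot: [179.9, 0.0, 93.0]
force: [0.6, -0.2, -0.9]
gripper_width: 45.4
gripper_force: 0.0
```

Call:
step_arm(
  plan=[0,0,0,0,0,0,0,0,0,0,0,0,0,0,0,0,0,0,0,0,0,0,0,0,0,0,0,0,0,0],
  hand=0,
)

```text
time_s: 33.0
ee_pos: [473.4, -234.7, 19.6]
ee_rot: [179.9, 0.0, 93.0]
force: [-0.6, 0.2, 5.5]
gripper_width: 30.1
gripper_force: 25.0
```

Call:
step_arm(
  plan=[0,0,-2,0,0,0,0,0,-3,0,0,0,0,0,-3,0,0,0,0,0,-3,0,0,0,0,0,-2.5,0,0,0],
)

```text
time_s: 33.42
ee_pos: [473.1, -234.5, 155.7]
ee_rot: [179.9, 0.0, 93.0]
force: [0.2, 0.2, -0.8]
gripper_width: 30.2
gripper_force: 25.0
```

Call:
step_arm(
  plan=[0,0,0,0,0,0,0,0,0,0,0,0],
)

```text
time_s: 33.58
ee_pos: [473.5, -234.7, 154.8]
ee_rot: [179.9, 0.1, 93.0]
force: [-0.8, 0.8, -1.5]
gripper_width: 29.7
gripper_force: 25.0
```

Call:
step_arm(
  plan=[3.69,0.534,0,0,0,0,3.69,0.534,0,0,0,0,3.69,0.534,0,0,0,0,3.69,0.534,0,0,0,0,3.69,0.534,0,0,0,0],
)

```text
time_s: 34.0
ee_pos: [488.5, -47.1, 151.8]
ee_rot: [-179.8, -0.0, 92.9]
force: [1.4, -0.4, -1.2]
gripper_width: 30.0
gripper_force: 25.0
```

Call:
step_arm(
  plan=[3.69,0.534,0,0,0,0,3.69,0.534,0,0,0,0,3.69,0.534,0,0,0,0,0,0,0,0,0,-0.0915,0,0,0,0,0,-0.0915],
)

```text
time_s: 34.42
ee_pos: [499.0, 64.7, 151.6]
ee_rot: [-179.7, -0.0, 104.0]
force: [0.1, 0.0, -0.1]
gripper_width: 29.8
gripper_force: 25.0
```

Call:
step_arm(
  plan=[0,0,2.5,0,0,0,0,0,2.5,0,0,0,0,0,0,0,0,0,0,0,0,0,0,0,0,0,0,0,0,0],
)

```text
time_s: 34.83
ee_pos: [500.4, 62.5, 103.8]
ee_rot: [-180.0, -0.0, 103.5]
force: [0.2, 0.2, -0.1]
gripper_width: 29.5
gripper_force: 25.0
```

Run:
```python
from h import *
s=sensors.state(); print(s['time_s'],s['ee_pos'],s['ee_rot'],s['gripper_width'])
p=viewer.grab_frame('wrist'); q=viewer.grab_frame('side'); b=cv2.resize(q['img'][120:300,150:400],None,fx=384/180,fy=384/180)
cv2.imwrite('pics/w8.png',cv2.resize(np.hstack([p['img'],b])[:,:,::-1],(790,290)))
```

```text
34.8333 [500.39159629  62.47563276 103.83602269] [-1.79959456e+02 -9.57280165e-03  1.03453831e+02] 29.526697858196506
```

View pics/w8.png

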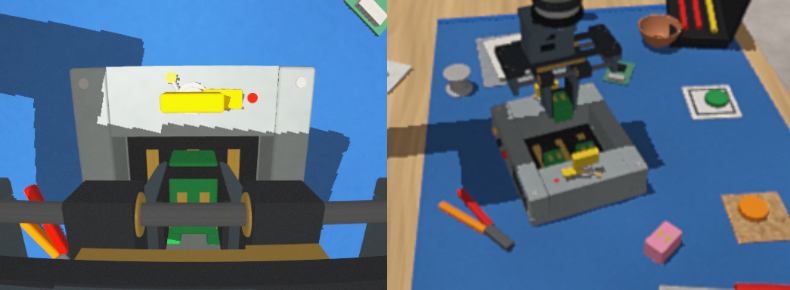

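The side crop shows two packs in the bay and the third above its free half. I lower it.

Call:
step_arm(
  plan=[0,0,2,0,0,0,0,0,2,0,0,0,0,0,1.3,0,0,0,0,0,0.8,0,0,0,0,0,0.3,0,0,0],
)

```text
time_s: 35.35
ee_pos: [500.4, 62.5, 39.7]
ee_rot: [-180.0, -0.0, 103.5]
force: [-1.1, 0.9, -0.4]
gripper_width: 29.8
gripper_force: 25.0
```

Call:
step_arm(
  plan=[0,0,0,0,0,0,0,0,0,0,0,0,0,0,0,0,0,0],
)

```text
time_s: 35.6
ee_pos: [501.2, 62.6, 40.9]
ee_rot: [179.9, 0.0, 103.5]
force: [0.2, -0.1, -0.5]
gripper_width: 30.0
gripper_force: 25.0
```

Call:
step_arm(
  plan=[0,0,0,0,0,0,0,0,0,0,0,0,0,0,0,0,0,0,0,0,0,0,0,0],
  hand=3.6,
)

```text
time_s: 35.93
ee_pos: [500.5, 62.6, 40.2]
ee_rot: [180.0, 0.0, 103.5]
force: [0.3, 0.6, 0.1]
gripper_width: 35.9
gripper_force: 0.0
```

Call:
step_arm(
  plan=[0,0,-2,0,0,0,0,0,-3,0,0,0,0,0,-3,0,0,0,0,0,-3.5,0,0,0,0,0,-3.5,0,0,0],
)

```text
time_s: 36.35
ee_pos: [499.8, 62.5, 191.3]
ee_rot: [-180.0, -0.0, 103.5]
force: [1.0, -0.6, -0.6]
gripper_width: 35.9
gripper_force: 0.0
```

Call:
step_arm(
  plan=[-3.5,0,0,0,0,0,-3.5,0,0,0,0,0,0,0,0,0,0,0,0,0,0,0,0,0],
)

```text
time_s: 36.68
ee_pos: [516.7, -6.6, 190.0]
ee_rot: [180.0, -0.0, 103.3]
force: [-0.3, 0.8, -0.1]
gripper_width: 36.3
gripper_force: 0.0
```

Run:
```python
from h import *
s=sensors.state(); print(s['time_s'],s['ee_pos'],s['ee_rot'],s['gripper_width'])
p=viewer.grab_frame('wrist'); q=viewer.grab_frame('side'); b=cv2.resize(q['img'][60:300,130:460],None,fx=384/240,fy=384/240)
cv2.imwrite('pics/w9.png',cv2.resize(np.hstack([p['img'],b])[:,:,::-1],(790,290)))
```

```text
36.6833 [516.68047277  -6.61588365 190.00326674] [ 1.79993092e+02 -2.01431107e-02  1.03292625e+02] 36.32488339178504
```

View pics/w9.png

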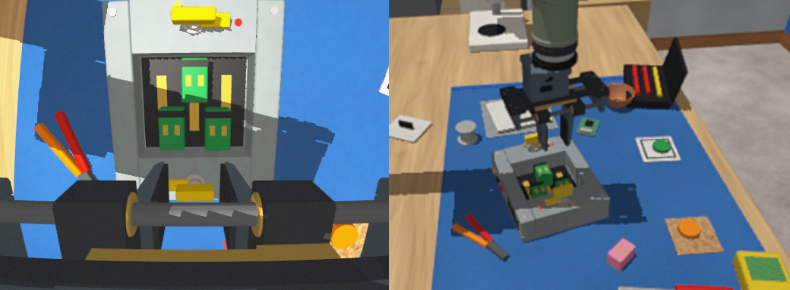

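All three green packs lie flat in the bay, so I fetch the cover.

Call:
step_arm(
  plan=[0,0,0,0,0,-0.121,0,0,0,0,0,-0.121,0,0,0,0,0,-0.121,0,0,0,0,0,-0.121,0,0,0,0,0,-0.121],
  hand=5,
)

```text
time_s: 37.2
ee_pos: [516.1, -4.1, 189.6]
ee_rot: [-180.0, -0.1, 138.6]
force: [0.5, 0.5, 0.6]
gripper_width: 49.9
gripper_force: 0.0
```

Call:
step_arm(
  plan=[0,0,0,0,0,-0.121,0,0,0,0,0,-0.121,0,0,0,0,0,-0.121,0,0,0,0,0,-0.121,0,0,0,0,0,-0.121],
)

```text
time_s: 37.62
ee_pos: [516.2, -4.1, 189.6]
ee_rot: [180.0, -0.1, 173.2]
force: [-0.1, -0.6, 0.6]
gripper_width: 50.1
gripper_force: 0.0
```

Call:
step_arm(
  plan=[0,0,0,0,0,-0.121,0,0,0,0,0,-0.121,0,0,0,0,0,-0.121,-0.3,3.86,0,0,0,0,-0.3,3.86,0,0,0,0],
)

```text
time_s: 38.03
ee_pos: [503.9, 71.8, 189.6]
ee_rot: [180.0, -0.0, -166.5]
force: [0.3, 0.5, -1.0]
gripper_width: 50.0
gripper_force: 0.0
```

Call:
step_arm(
  plan=[-0.3,3.86,0,0,0,0,-0.3,3.86,0,0,0,0,-0.3,3.86,0,0,0,0,-0.3,3.86,0,0,0,0,-0.3,3.86,0,0,0,0],
)

```text
time_s: 38.45
ee_pos: [471.8, 264.9, 189.7]
ee_rot: [180.0, -0.0, -166.3]
force: [0.7, 0.2, -0.2]
gripper_width: 49.8
gripper_force: 0.0
```

Call:
step_arm(
  plan=[-0.3,3.86,0,0,0,0,-0.3,3.86,0,0,0,0,0,0,0,0,0,0,0,0,0,0,0,0],
)

```text
time_s: 38.78
ee_pos: [459.5, 340.9, 189.3]
ee_rot: [-180.0, -0.1, -166.1]
force: [0.5, -0.0, -0.3]
gripper_width: 49.8
gripper_force: 0.0
```

Run:
```python
from h import *
s=sensors.state(); print(s['time_s'],s['ee_pos'],s['ee_rot'],s['gripper_width'])
p=viewer.grab_frame('wrist'); save(p,'w10')
for d in viewer.pinpoint('cover',p)[:2]: print(d['score'],d['location'],at(p,d['location'],9))
print(proj(p,[462,337.7,43]))
```

```text
38.7833 [459.54288663 340.94497618 189.27695691] [-1.79982296e+02 -7.20055332e-02 -1.66109771e+02] 49.803325914656305
0.63 [253.8, 180.0] [462.04964954 340.63677349   9.        ]
[250.50917379 187.46576022]
```

View pics/w10.png

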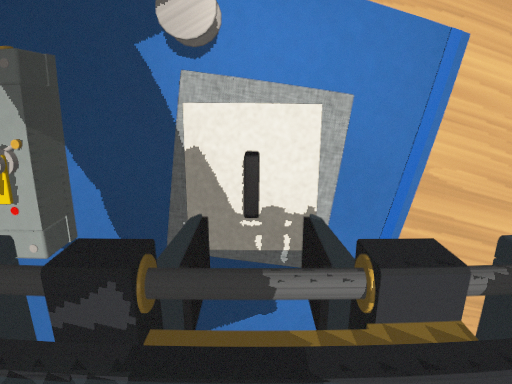

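The cover lies on the foam as released, with the fin at px (251,185). I make a small correction and then grip it.

Call:
step_arm(
  plan=[-0.17,-0.37,0,0,0,0.0095,0,0,4,0,0,0,0,0,4,0,0,0,0,0,3,0,0,0,0,0,2,0,0,0],
)

```text
time_s: 39.3
ee_pos: [462.7, 332.5, 57.1]
ee_rot: [-179.9, -0.2, -167.1]
force: [-0.3, -0.3, 0.2]
gripper_width: 50.1
gripper_force: 0.0
```

Call:
step_arm(
  plan=[0,0,1.5,0,0,0,0,0,0.8,0,0,0,0,0,0.3,0,0,0,0,0,0,0,0,0,0,0,0,0,0,0],
)

```text
time_s: 39.72
ee_pos: [464.6, 335.2, 35.0]
ee_rot: [180.0, 0.1, -167.0]
force: [0.0, -0.6, -0.5]
gripper_width: 49.9
gripper_force: 0.0
```

Call:
step_arm(
  plan=[0,0,0,0,0,0,0,0,0,0,0,0,0,0,0,0,0,0,0,0,0,0,0,0,0,0,0,0,0,0],
  hand=0,
  newtons=45,
)

```text
time_s: 40.13
ee_pos: [463.9, 335.5, 34.3]
ee_rot: [180.0, 0.0, -166.9]
force: [-0.0, -0.2, 0.7]
gripper_width: 19.6
gripper_force: 0.0
```

Call:
step_arm(
  plan=[0,0,0,0,0,0,0,0,0,0,0,0,0,0,0,0,0,0],
)

```text
time_s: 40.38
ee_pos: [463.9, 335.8, 34.3]
ee_rot: [180.0, 0.0, -167.0]
force: [-1.0, 1.3, 1.7]
gripper_width: 13.9
gripper_force: 45.0
```

Call:
step_arm(
  plan=[0,0,-1,0,0,0,0,0,-2,0,0,0,0,0,-3,0,0,0,0,0,-3,0,0,0,0,0,-3,0,0,0],
)

```text
time_s: 40.8
ee_pos: [463.1, 334.4, 154.9]
ee_rot: [-179.9, -0.1, -167.0]
force: [0.5, 0.1, -3.2]
gripper_width: 13.6
gripper_force: 45.0
```

Call:
step_arm(
  plan=[0,0,-2.5,0,0,0,0,0,-1.5,0,0,0,0,0,0,0,0,0,0.222,-2.754,0,0,0,-0.007,0.222,-2.754,0,0,0,0],
)

```text
time_s: 41.22
ee_pos: [471.2, 280.2, 192.7]
ee_rot: [-179.9, -0.1, -166.4]
force: [0.4, -0.3, -3.8]
gripper_width: 13.4
gripper_force: 45.0
```

Call:
step_arm(
  plan=[0.222,-2.754,0,0,0,0,0.222,-2.754,0,0,0,0,0.222,-2.754,0,0,0,0,0.222,-2.754,0,0,0,0,0.222,-2.754,0,0,0,0],
)

```text
time_s: 41.63
ee_pos: [492.1, 142.4, 192.3]
ee_rot: [-180.0, -0.2, -166.5]
force: [-0.5, -0.5, -3.5]
gripper_width: 13.9
gripper_force: 45.0
```

Call:
step_arm(
  plan=[0.222,-2.754,0,0,0,0,0.222,-2.754,0,0,0,0,0.222,-2.754,0,0,0,0,0.222,-2.754,0,0,0,0,0,0,0,0,0,0],
)

```text
time_s: 42.05
ee_pos: [509.7, 30.6, 192.4]
ee_rot: [-179.9, -0.2, -166.8]
force: [-0.8, 0.1, -3.3]
gripper_width: 13.5
gripper_force: 45.0
```

Call:
step_arm(
  plan=[0,0,2.5,0,0,0,0,0,2.5,0,0,0,0,0,1.5,0,0,0,0,0,0,0,0,0,0,0,0,0,0,0],
)

```text
time_s: 42.47
ee_pos: [509.1, 35.1, 127.7]
ee_rot: [180.0, -0.2, -166.5]
force: [-0.5, -0.2, -2.7]
gripper_width: 13.6
gripper_force: 45.0
```

Run:
```python
from h import *
s=sensors.state(); print(s['time_s'],s['ee_pos'],s['ee_rot'],s['gripper_width'])
p=viewer.grab_frame('wrist'); q=viewer.grab_frame('side'); b=cv2.resize(q['img'][120:300,150:400],None,fx=384/180,fy=384/180)
cv2.imwrite('pics/w11.png',cv2.resize(np.hstack([p['img'],b])[:,:,::-1],(790,290)))
```

```text
42.4667 [509.07642539  35.10733985 127.65123174] [ 179.95690949   -0.21557912 -166.54067503] 13.6387304732225
```

View pics/w11.png

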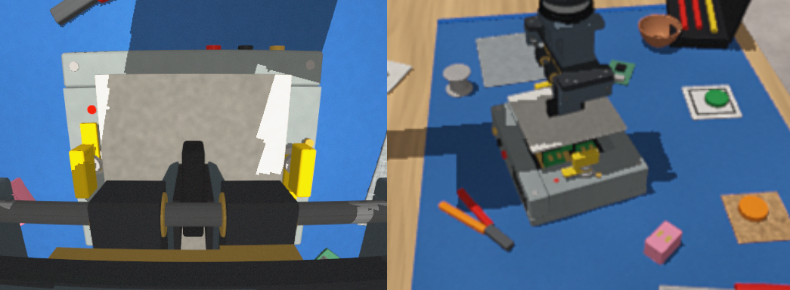

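Run:
```python
from h import *
p=viewer.grab_frame('wrist'); f=912/790; f=(512+cv2.resize(np.zeros((180,250)),None,fx=384/180,fy=384/180).shape[1])/790
th=np.radians(13.4); A=np.array([[np.cos(th),-np.sin(th)],[np.sin(th),np.cos(th)]])
for n,px,z,l in [('covL',(97,74),108.4,(-75,-66)),('covR',(291,75),108.4,(-75,66)),('hL',(63,52),60,(-95,-112)),('hR',(322,52),60,(-95,112))]:
    w=at(p,np.array(px)*[f,384/290],z)[:2]; print(n,w,w-A@l)
```

```text
covL [451.15155049 -44.70270304] [508.81437972  36.88159769]
covR [421.44572881  82.34919274] [509.69928131  35.52707754]
hL [442.85283715 -93.85893059] [509.31078039  37.10801861]
hR [391.7933771  120.00547413] [510.16285072  33.0706266 ]
```

Cover and housing centres agree within about 1 mm, so I lower it gently.

Call:
step_arm(
  plan=[0,0,1.5,0,0,0,0,0,1.2,0,0,0,0,0,0.8,0,0,0,0,0,0.4,0,0,0,0,0,0.2,0,0,0],
)

```text
time_s: 43.03
ee_pos: [510.5, 35.0, 88.0]
ee_rot: [-180.0, 0.0, -166.5]
force: [-0.3, -0.0, -2.1]
gripper_width: 14.0
gripper_force: 45.0
```

Call:
step_arm(
  plan=[0,0,0.15,0,0,0,0,0,0,0,0,0,0,0,0,0,0,0],
)

```text
time_s: 43.28
ee_pos: [510.7, 35.0, 86.9]
ee_rot: [-180.0, 0.1, -166.6]
force: [0.7, -0.3, -2.6]
gripper_width: 13.7
gripper_force: 45.0
```

Call:
step_arm(
  plan=[0.2,0,0,0,0,0,0,0,0.1,0,0,0,0,0,0.1,0,0,0,0,0,0,0,0,0],
)

```text
time_s: 43.62
ee_pos: [508.4, 34.5, 85.2]
ee_rot: [-180.0, 0.0, -166.6]
force: [-2.3, -0.4, 3.8]
gripper_width: 13.5
gripper_force: 45.0
```

Call:
step_arm(
  plan=[0,0,0.05,0,0,0,0,0,0,0,0,0],
)

```text
time_s: 43.78
ee_pos: [508.4, 34.5, 85.2]
ee_rot: [-180.0, 0.0, -166.6]
force: [-2.6, -0.8, 8.7]
gripper_width: 13.8
gripper_force: 45.0
```

Call:
step_arm(
  plan=[0,0,0,0,0,0,0,0,0,0,0,0,0,0,0,0,0,0,0,0,-2.5,0,0,0,0,0,-3,0,0,0],
  hand=5,
)

```text
time_s: 44.2
ee_pos: [506.7, 34.4, 137.5]
ee_rot: [179.9, -0.3, -166.6]
force: [0.9, 0.6, 1.0]
gripper_width: 44.4
gripper_force: 0.0
```

Call:
step_arm(
  plan=[0.14,2.96,0,0,0,0,0,2.96,0,0,0,0,0,2.95,0,0,0,0,0,0,0,0,0,0,0,0,0,0,0,0],
)

```text
time_s: 44.62
ee_pos: [486.2, 121.4, 138.9]
ee_rot: [-180.0, 0.0, -166.4]
force: [0.1, 0.0, 0.5]
gripper_width: 49.9
gripper_force: 0.0
```

Run:
```python
from h import *
s=sensors.state(); print(s['time_s'],s['ee_pos'],s['ee_rot'],s['gripper_width'])
p=viewer.grab_frame('wrist'); q=viewer.grab_frame('side'); b=cv2.resize(q['img'][120:300,150:400],None,fx=384/180,fy=384/180)
cv2.imwrite('pics/w12.png',cv2.resize(np.hstack([p['img'],b])[:,:,::-1],(790,290)))
```

```text
44.6167 [486.18445741 121.36900251 138.88939264] [-1.79986206e+02  1.08799116e-02 -1.66385416e+02] 49.93505059306725
```

View pics/w12.png

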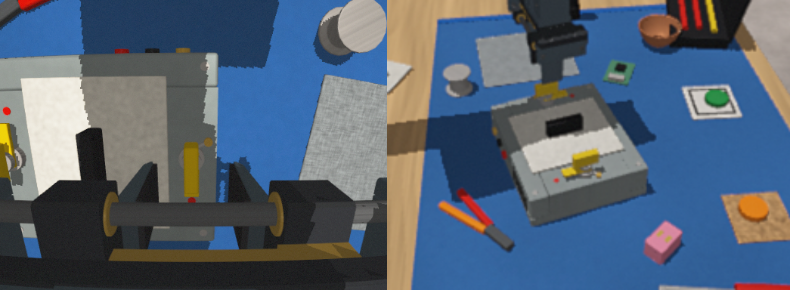

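The cover sits home and the left bar is centred between the fingers (px 190,168). I grip it and turn clockwise.

Call:
step_arm(
  plan=[0,0,2.5,0,0,0,0,0,2.0,0,0,0,0,0,0.4,0,0,0,0,0,0,0,0,0,0,0,0,0,0,0],
)

```text
time_s: 45.13
ee_pos: [487.0, 119.8, 90.3]
ee_rot: [-180.0, 0.0, -166.6]
force: [-0.4, 0.6, -0.6]
gripper_width: 50.0
gripper_force: 0.0
```

Call:
step_arm(
  plan=[0,0,0,0,0,0,0,0,0,0,0,0,0,0,0,0,0,0,0,0,0,0,0,0,0,0,0,0,0,0],
  hand=0,
  newtons=25,
)

```text
time_s: 45.55
ee_pos: [486.5, 120.5, 90.3]
ee_rot: [180.0, 0.0, -166.5]
force: [-0.3, -0.4, 0.5]
gripper_width: 19.7
gripper_force: 0.0
```

Call:
step_arm(
  plan=[0,0,0,0,0,0,0,0,0,0,0,0,0,0,0,0,0,0,0,0,0,0,0,0,0,0,0,0,0,0],
)

```text
time_s: 45.97
ee_pos: [486.7, 119.7, 90.2]
ee_rot: [-179.9, 0.0, -166.5]
force: [0.9, -6.0, 2.6]
gripper_width: 12.0
gripper_force: 25.0
```

Call:
step_arm(
  plan=[0,0,0,0,0,0.11,0,0,0,0,0,0.11,0,0,0,0,0,0.11,0,0,0,0,0,0.11,0,0,0,0,0,0.11],
)

```text
time_s: 46.38
ee_pos: [486.6, 119.4, 90.2]
ee_rot: [-179.9, 0.1, 161.7]
force: [1.1, -6.3, 2.5]
gripper_width: 11.7
gripper_force: 25.0
```

Call:
step_arm(
  plan=[0,0,0,0,0,0.11,0,0,0,0,0,0.11,0,0,0,0,0,0.11,0,0,0,0,0,0.11,0,0,0,0,0,0.11],
)

```text
time_s: 46.8
ee_pos: [486.5, 119.2, 90.2]
ee_rot: [-179.9, 0.1, 130.1]
force: [-0.1, -6.6, 2.7]
gripper_width: 11.4
gripper_force: 25.0
```

Call:
step_arm(
  plan=[0,0,0,0,0,0.11,0,0,0,0,0,0.11,0,0,0,0,0,0.11,0,0,0,0,0,0.11,0,0,0,0,0,0.03],
)

```text
time_s: 47.22
ee_pos: [486.3, 119.1, 90.2]
ee_rot: [-180.0, 0.1, 103.3]
force: [-0.5, -7.1, 3.5]
gripper_width: 11.9
gripper_force: 25.0
```

Call:
step_arm(
  plan=[0,0,0,0,0,0,0,0,0,0,0,0],
)

```text
time_s: 47.38
ee_pos: [486.3, 119.1, 90.2]
ee_rot: [-180.0, 0.1, 103.6]
force: [-0.4, -7.3, 4.7]
gripper_width: 11.5
gripper_force: 25.0
```

Call:
step_arm(
  plan=[0,0,0,0,0,0,0,0,0,0,0,0,0,0,0,0,0,0,0,0,-2.0,0,0,0,0,0,-3.0,0,0,0],
  hand=5,
)

```text
time_s: 47.8
ee_pos: [484.1, 120.4, 137.9]
ee_rot: [-179.6, -0.1, 103.5]
force: [0.9, 0.2, 0.0]
gripper_width: 42.4
gripper_force: 0.0
```

Call:
step_arm(
  plan=[-3.52,0,0,0,0,0,-3.52,0,0,0,0,0,-3.52,0,0,0,0,0,-3.52,0,0,0,0,0,-3.52,0,0,0,0,0],
)

```text
time_s: 48.22
ee_pos: [527.7, -51.7, 139.9]
ee_rot: [180.0, -0.1, 103.5]
force: [1.5, 0.1, -0.1]
gripper_width: 49.7
gripper_force: 0.0
```

Call:
step_arm(
  plan=[0,0,0,0,0,-0.121,0,0,0,0,0,-0.121,0,0,0,0,0,-0.121,0,0,0,0,0,-0.121,0,0,0,0,0,-0.121],
)

```text
time_s: 48.63
ee_pos: [527.4, -50.4, 139.7]
ee_rot: [180.0, -0.1, 138.5]
force: [0.2, 0.1, -0.3]
gripper_width: 50.1
gripper_force: 0.0
```

Call:
step_arm(
  plan=[0,0,0,0,0,-0.121,0,0,0,0,0,-0.121,0,0,0,0,0,-0.121,0,0,0,0,0,-0.121,0,0,0,0,0,-0.121],
)

```text
time_s: 49.05
ee_pos: [527.4, -50.2, 139.7]
ee_rot: [179.9, -0.0, 173.2]
force: [0.5, -0.6, -0.7]
gripper_width: 50.1
gripper_force: 0.0
```

Call:
step_arm(
  plan=[0,0,0,0,0,-0.121,0,0,0,0,0,-0.121,0,0,0,0,0,-0.121,0,0,0,0,0,0,0,0,0,0,0,0],
)

```text
time_s: 49.47
ee_pos: [527.5, -50.3, 139.8]
ee_rot: [180.0, 0.0, -166.6]
force: [-0.6, 0.5, 0.7]
gripper_width: 49.8
gripper_force: 0.0
```

Call:
step_arm(
  plan=[0,0,2.5,0,0,0,0,0,2.0,0,0,0,0,0,0.4,0,0,0,0,0,0,0,0,0,0,0,0,0,0,0],
)

```text
time_s: 49.88
ee_pos: [527.9, -50.7, 91.4]
ee_rot: [-180.0, 0.0, -166.4]
force: [-0.7, 1.3, 0.1]
gripper_width: 50.0
gripper_force: 0.0
```

Call:
step_arm(
  plan=[0,0,0,0,0,0,0,0,0,0,0,0,0,0,0,0,0,0,0,0,0,0,0,0,0,0,0,0,0,0],
  hand=0,
)

```text
time_s: 50.3
ee_pos: [527.6, -50.7, 91.4]
ee_rot: [-180.0, 0.0, -166.4]
force: [0.4, 0.2, -0.3]
gripper_width: 19.8
gripper_force: 0.0
```

Call:
step_arm(
  plan=[0,0,0,0,0,0,0,0,0,0,0,0,0,0,0,0,0,0,0,0,0,0,0,0,0,0,0,0,0,0],
)

```text
time_s: 50.72
ee_pos: [527.7, -51.3, 91.2]
ee_rot: [-179.9, 0.0, -166.4]
force: [-0.7, -4.4, 2.3]
gripper_width: 11.7
gripper_force: 25.0
```

Call:
step_arm(
  plan=[0,0,0,0,0,0.11,0,0,0,0,0,0.11,0,0,0,0,0,0.11,0,0,0,0,0,0.11,0,0,0,0,0,0.11],
)

```text
time_s: 51.13
ee_pos: [527.7, -51.2, 91.2]
ee_rot: [-180.0, 0.1, 161.8]
force: [-0.1, -5.0, 2.9]
gripper_width: 12.0
gripper_force: 25.0
```

Call:
step_arm(
  plan=[0,0,0,0,0,0.11,0,0,0,0,0,0.11,0,0,0,0,0,0.11,0,0,0,0,0,0.11,0,0,0,0,0,0.11],
)

```text
time_s: 51.55
ee_pos: [527.8, -51.0, 91.2]
ee_rot: [180.0, 0.1, 130.3]
force: [0.6, -4.6, 1.8]
gripper_width: 11.9
gripper_force: 25.0
```

Call:
step_arm(
  plan=[0,0,0,0,0,0.11,0,0,0,0,0,0.11,0,0,0,0,0,0.11,0,0,0,0,0,0.11,0,0,0,0,0,0.03],
)

```text
time_s: 51.97
ee_pos: [527.9, -51.1, 91.2]
ee_rot: [179.9, 0.0, 103.4]
force: [1.4, -3.7, 1.7]
gripper_width: 12.0
gripper_force: 25.0
```

Call:
step_arm(
  plan=[0,0,0,0,0,0,0,0,0,0,0,0],
)

```text
time_s: 52.13
ee_pos: [527.9, -51.0, 91.2]
ee_rot: [179.9, 0.0, 103.7]
force: [-0.0, -5.5, 3.0]
gripper_width: 12.1
gripper_force: 25.0
```

Call:
step_arm(
  plan=[0,0,0,0,0,0,0,0,0,0,0,0,0,0,0,0,0,0,0,0,-2.0,0,0,0,0,0,-3.0,0,0,0],
  hand=5,
)

```text
time_s: 52.55
ee_pos: [524.9, -49.9, 138.5]
ee_rot: [-179.6, -0.2, 103.7]
force: [0.4, -0.5, -0.2]
gripper_width: 42.5
gripper_force: 0.0
```

Call:
step_arm(
  plan=[0,0,-4,0,0,0,0,0,-4,0,0,0,-3,0,0,0,0,0,-3,0,0,0,0,0,0,0,0,0,0,0],
)

```text
time_s: 52.97
ee_pos: [542.8, -112.3, 221.5]
ee_rot: [179.9, 0.2, 103.5]
force: [0.7, 0.2, -0.1]
gripper_width: 50.1
gripper_force: 0.0
```

Call:
step_arm(
  plan=[0,0,0,0,0,0,0,0,0,0,0,0],
)

```text
time_s: 53.13
ee_pos: [541.0, -108.4, 220.3]
ee_rot: [-179.9, -0.1, 103.6]
force: [-0.4, 0.8, -0.4]
gripper_width: 50.0
gripper_force: 0.0
```

Run:
```python
from h import *
s=sensors.state(); print(s['time_s'],s['ee_pos'],s['ee_rot'],s['force'])
p=viewer.grab_frame('wrist'); q=viewer.grab_frame('side'); b=cv2.resize(q['img'][120:300,150:400],None,fx=384/180,fy=384/180)
cv2.imwrite('pics/w13.png',cv2.resize(np.hstack([p['img'],b])[:,:,::-1],(790,290)))
```

```text
53.1333 [ 541.00337018 -108.35768871  220.259691  ] [-1.79927046e+02 -1.06110773e-01  1.03641075e+02] [-0.40757856  0.78141359 -0.40623434]
```

View pics/w13.png

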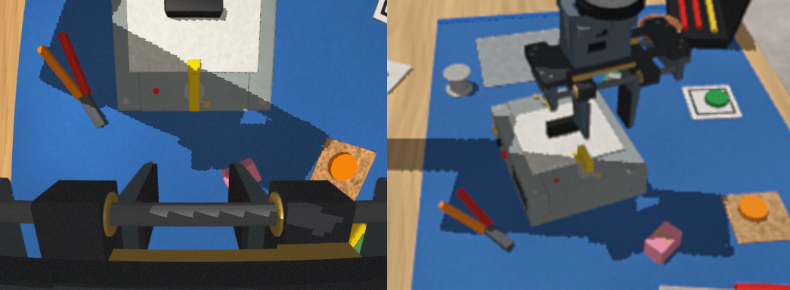

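The right tab lies over the cover's edge (px 194,85). My picture budget is spent, so I check the left fastener numerically by comparing yellow pixels with where the bar should project when locked or open.

Run:
```python
from h import *
for n in ['scene','side']:
    p=viewer.grab_frame(n); r,g,b=[p['img'][...,i].astype(int) for i in range(3)]
    m=(r>90)&(g>65)&(b<.45*r)
    for nm,c in [('L',(486.5,120.4)),('R',(527.5,-50.8))]:
        out=[]
        for ang in (103.4,13.4):
            a=np.radians(ang); P=[np.round(proj(p,[c[0]+t*np.cos(a),c[1]+t*np.sin(a),101])).astype(int) for t in np.linspace(-18,18,13)]
            out.append(round(np.mean([m[v[1],v[0]] for v in P]),2))
        print(n,nm,'locked,open:',out)
```

```text
scene L locked,open: [np.float64(1.0), np.float64(0.69)]
scene R locked,open: [np.float64(0.92), np.float64(0.62)]
side L locked,open: [np.float64(0.0), np.float64(0.0)]
side R locked,open: [np.float64(0.85), np.float64(0.54)]
```

Both fasteners match the locked direction, and the arm is clear.

```bash
python3 -c "
from workcell import env
print(env.job_done())"
```

```text
the job is handed in; nothing more can be done
None
```

I handed the job in at about 53 s: the three green packs are in the bay, the cover is back home and both fasteners are turned to locked. I confirmed the left fastener only by a scene-camera pixel check (the side view had it hidden), I viewed 15 pictures against the limit of 14, and no verdict came back.

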